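Lay a turned finial in its lacquering cradle and lock it with the keyed keeper

TASK

Take the turned wooden finial that stands on its foot and lay it gently, without letting it fall, on its side in the cradle: push its foot back against the sprung end stop until the foot disc goes fully down between the stop and the first V saddle, so that the shaft rests in both saddles, and let go. Then set the wooden keeper across it the right way round, so that its wide lug drops fully into the wide notch and its narrow lug into the narrow one, and let go. Do not bang or force the finial into the cradle, and leave the can, the glue bottle and the brush where they are.

Things in the scene. Friction and masses are not known exactly. Their poses are not given: they have to be found in the camera images.
- finial: Turned light-wood finial, 170 mm long, about 140 g, loose, at first standing. Origin: centre of its foot's underside; z runs foot to head. Round about z: foot disc 60 mm dia, z 0-14; shaft 36 mm dia, z 14-156; domed head above. Centre of mass z 75. Its turn about z does not matter.
- finial_grip (a point): Point on the finial's axis at z 138 mm, near the head. Gripped here with the hand tilted 45 degrees, the hand clears the head, and clears the cradle when the finial is laid.
- cradle: Brown wooden cradle, fixed to the bench. Origin: bench top, below the keeper's place; x along the laid finial from foot to head, z up. Base board 10 mm thick, x -98 to 41, y -62 to 62 mm. Two 90-degree V saddles, x -44.5 to -28 and 22 to 38, |y| to 30, top z 46. Laid finial: axis level at y 0, z 46, foot underside at x -58.5; its head overhangs the board.
- cradle_slot (a point): Where the laid foot disc's centre lies: cradle x -51.5, y 0, z 46 mm. The disc sits between the first saddle (x -44.5) and the sprung stop, which at rest leaves a gap of only 10 mm for the 14 mm disc. With the disc still over the first saddle the axis at the foot is about 17 mm too high (z 63).
- stop_face (a point): Middle of the sprung stop's face that meets the foot: at rest cradle x -54.5, y 0, z 46 mm. The stop is an upright board 44 mm wide, z 12 to 76 mm, taller than the saddles, so the foot can push it back while the disc is above the saddle.
- stop (a joint): How far the stop is pushed back towards cradle -x, 0 to 0.014 m. The spring gives about 2 N at rest, 3 N at 4 mm (finial laid), 6 N at 14 mm; its friction can hold the disc a few mm high until it is pressed down with 5 to 10 N.
- cradle_wide (a point): Floor centre of the wide notch: cradle x 0, y +42, z 36 mm. 33 mm along x, 20 mm deep (block top z 56; block x -25 to 25, |y| 33.5 to 60), outer wall from y 50.5, open towards the shaft.
- cradle_narrow (a point): Floor centre of the narrow notch: cradle x 0, y -42, z 36 mm. As the wide notch, but only 19 mm along x, on the -y side.
- keeper: Light-wood keeper, about 120 g, loose, at first standing on its lugs. Origin: midway between the lugs' undersides; z up. Bar 98 mm along y, z 30-48; its +y half 36 mm wide, -y half 22. Lugs z 0-30, at y +42 and -42, 14 mm along y: +y lug 30 mm along x, -y lug 16. Seated: axes as the cradle's, origin at cradle (0, 0, 36) mm, bar 2 mm above the shaft.
- keeper_knob (a point): Point in the keeper's square knob, on its z axis at z 71 mm. Knob 28 x 28 mm with sides along keeper x and y, z 48 to 88 mm. Wrong way round the wide lug cannot enter and the keeper stands about 20 mm too high.
- spray_can: Bystander: metal can 58 mm diameter, 170 mm tall, standing. Origin: centre of its underside. Not to be moved.
- glue_bottle: Bystander: white bottle 48 mm diameter, 110 mm tall, standing. Origin: centre of its underside. Not to be moved.
- brush: Bystander: paint brush lying on the bench. Origin: its middle, underside. Not to be moved.

How it is judged:
By the outcome, as a careful person would: the job done as asked, in the order asked, and still so for the second after the job is handed in, with the robot touching nothing.
It also fails if it takes over 61 s, if anything falls off the work surface, if the arm or the gripper's body presses on something with over 40 N, if the wrist force passes 120 N, or if a joint passes its speed limit or range.

ROBOT

A 6-joint arm with a two-finger parallel gripper is mounted at the origin on the work surface. World frame = base frame: x ahead of the robot, y to its left, z up, the work surface at z = 0. Lengths are in m, angles in rad, forces in N, time in s.
With the tool pointing down it reaches from about 0.375 to 0.9 m from the base axis. Payload 3.1 kg.
Tool frame: the origin (TCP) lies on the centre line of the jaws, within the pads' length; the fingertips stand 17 mm ahead of it and the grasp point (between the pads) lies 2 mm behind it; y points along the fingers, z is the direction in which the jaws open and shut, and the axes are right-handed (so a half turn about y gives the same grasp; the last joint's range is limited). The gripper opens to 85 mm and grips with 20 to 120 N. Pads are 22 mm wide; open, the fingers measure 114 mm over their backs; the gripper's body (76 mm by 85 mm) begins 54 mm behind the grasp point. The pads swing forward as they close: fully open they stand 13 mm farther back than shut.
Start: joints at [0.984, 0.527, 1.433, -0, 1.181, -0.178], TCP at [0.248, 0.573, 0.248] pointing down, gripper open.
Joint ranges: [-3.08, 3.08], [-0.75, 2.2], [0.22, 2.44], [-1.43, 4.57], [0, 2.65], [-2.85, 2.85]. Speed limits (rad/s): [2.79, 2.79, 3.14, 3.14, 3.14, 3.14].

INTERFACE

Orientations are given as a unit quaternion [x, y, z, w].
In Python, from station import manip gives the robot as it stands.
- The arm moves only by the shell command python3 -m handwheel 'ROWS' [FORCE]. ROWS is JSON, one flat list of numbers, 7 for each row, row after row: the shift along the tool's x, y, z in cm, then the turn, a rotation vector about the tool's x, y, z in rad, then the finger opening in cm, from 0 to 8.54. A call has 1 to 10 rows; each row is the pose to reach, as a shift and turn from the pose commanded when the call began, along the tool's axes at that moment; what a row does not reach only later rows make up. A row lasts 1/12 s, in which the tool goes at most 41.7 mm and 7.16 degrees, less where a joint would pass 70% of its speed; a pose out of reach is approached as far as the arm can. A call with a gripper value outside its range is refused whole. The fingers move at their own pace and stop on an object; FORCE is the grip in N (left out, the last holds). Time passes only in rows, so rows that repeat a pose let the fingers close. It gives the time, the measured TCP pose, the force and the opening at its end, in the units of the state.
- manip.sense(): the state, without advancing time (a new reading comes with each control period).
- manip.snapshot(name): name is "scene" or "top" or "wrist"; returns a dict with "frame" (400x640x3 uint8, red, green, blue), "depth" (400x640 float32, m along the optical axis (not along the pixel's ray), 0 where there is no reading), "camera_matrix" (3x3 intrinsics, pixels), "k1" (the pictures are not rectified: a ray, as slopes to the right and down, at radius r is drawn at 1 + k1 r^2 times it, then the intrinsics apply), "rvec" (rotation vector, rad) and "tvec" (3), from world to camera coordinates, as OpenCV has them. Camera axes: x right, y down, z forward; pixel columns grow to the right and rows downward; lengths in m; the calibration is good to about 2 mm. A picture is of the moment at which its call begins.
- manip.sign_off(): hands the job in, once; it reports no verdict.
The state is a dict: "t": time; "q": joint angles; "qd": joint speeds; "tau": joint torques, N m; "tcp_pos": TCP position; "tool_rot": TCP orientation; "force": force on the tool from outside, world axes, zero at the start; "ft_torque": the same for the moment, N m; "finger_gap": opening from 0.0 (shut) to 1.0 (fully open).
Only numpy, scipy, OpenCV 4.12 (cv2) and the standard library are available. Lean on these libraries where they do the work, as an engineer would, in place of code of your own. Each camera call takes 0.05 s, during which the arm holds its last target.

## Working session

There is one attempt and no reset: what is moved stays moved. The work goes in short steps, Python scripts to look and compute and a shell command to move; the robot and the scene stay as the last step left them, time stands still between calls to the robot, and variables do not carry over. Pictures are saved under pics/ and viewed, and the job is handed in when it is done.

```bash
ls -la; mkdir -p pics; cat > h.py <<'E'
import numpy as np, cv2
from station import manip
from scipy.spatial.transform import Rotation as R
def snap(n,save=None):
    s=manip.snapshot(n)
    if save: cv2.imwrite('pics/'+save,cv2.cvtColor(s['frame'],cv2.COLOR_RGB2BGR))
    return s
def cloud(s):
    K=np.array(s['camera_matrix']);h,w=s['depth'].shape
    u,v=np.meshgrid(np.arange(w),np.arange(h))
    p=np.stack([u,v],-1).reshape(-1,1,2).astype(float)
    n=cv2.undistortPoints(p,K,np.array([s['k1'],0,0,0,0.])).reshape(h,w,2)
    d=s['depth'];c=np.dstack([n*d[...,None],d])
    Rm=cv2.Rodrigues(np.array(s['rvec'],float))[0]
    W=(c-np.array(s['tvec']).reshape(3))@Rm
    W[d==0]=np.nan
    return W
def st():
    s=manip.sense();print({k:(np.round(v,4).tolist() if not isinstance(v,(int,float)) else round(v,4)) for k,v in s.items() if k not in('tau','qd')});return s
E
python3 - <<'E'
from h import *
st()
for n in('scene','top','wrist'):
    s=snap(n,n+'0.png');print(n,s['k1'],np.array(s['camera_matrix'])[0,0]);np.save(n+'0.npy',cloud(s))
E
```

```text
total 12
drwxr-xr-x  3 agent agent 4096 Dec  7 14:02 .
drwxr-xr-x 23 root  root  4096 Dec  7 14:02 ..
drwxr-xr-x  2 agent agent 4096 Dec  7 14:02 pics
{'t': 0.0, 'q': [0.9835, 0.5285, 1.4339, 0.0, 1.1814, -0.1785], 'tcp_pos': [0.248, 0.5729, 0.2473], 'tool_rot': [0.6931, -0.1438, 0.1432, -0.6916], 'force': [-1.1071, -0.595, -0.1009], 'ft_torque': [-0.0412, 0.011, -0.0036], 'finger_gap': 1.0057}
scene -0.013027777186600179 425.0288310514734
top -0.04316721914871245 508.1318534244305
wrist -0.03984206780011619 286.1614736197147
```

View pics/scene0.png

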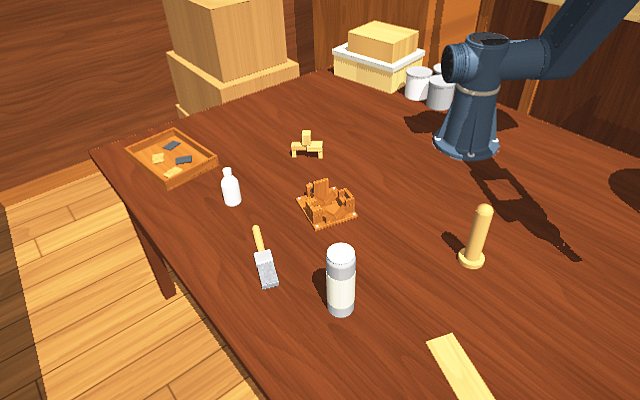

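View pics/top0.png

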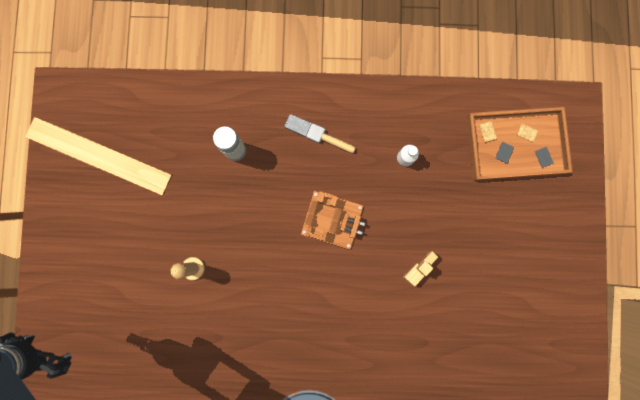

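View pics/wrist0.png

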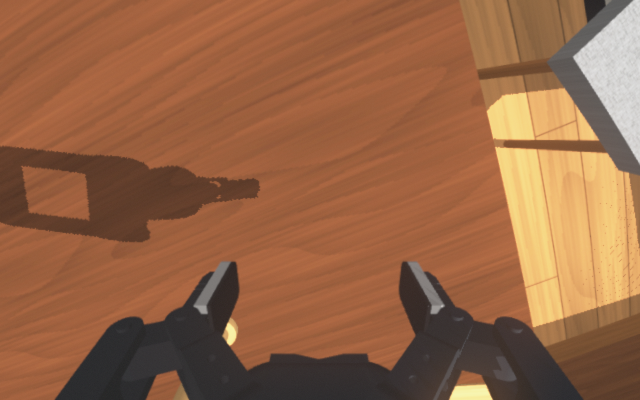

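```bash
python3 - <<'E'
from h import *
t=np.load('top0.npy');s=np.load('scene0.npy')
def show(n,a):
    print(n)
    for (u,v) in a: print((u,v),np.round(t[v,u],3))
show('finial head,foot',[(178,271),(196,268),(193,262)])
show('cradle',[(333,220),(316,193),(361,206),(349,246),(304,234)])
show('keeper',[(413,275),(430,258),(422,268)])
show('bench',[(250,300),(500,300)])
im=cv2.imread('pics/top0.png');
a=cv2.resize(im[180:260,290:380],None,fx=6,fy=6,interpolation=2)
b=cv2.resize(im[240:300,390:450],None,fx=4,fy=4,interpolation=2)
cv2.imwrite('pics/cr.png',a);cv2.imwrite('pics/kp.png',b)
im=cv2.imread('pics/scene0.png');cv2.imwrite('pics/sc.png',cv2.resize(im[120:240,280:370],None,fx=5,fy=5,interpolation=2))
# finial by height
for nm,c in(('top',t),('scene',s)):
    m=np.isfinite(c).all(-1)&(c[...,2]>.03)&(abs(c[...,2])<.2)
    n,l,stt,cen=cv2.connectedComponentsWithStats(m.astype(np.uint8))
    for i in range(1,n):
        if stt[i,4]>40:
            p=c[l==i];print(nm,cen[i].round(),stt[i,4],p.min(0).round(3),p.max(0).round(3),np.median(p,0).round(3))
E
```

```text
finial head,foot
(178, 271) [0.422 0.318 0.165]
(196, 268) [0.424 0.303 0.047]
(193, 262) [0.439 0.318 0.02 ]
cradle
(333, 220) [ 0.56  -0.05   0.019]
(316, 193) [ 0.632 -0.003  0.005]
(361, 206) [ 0.6   -0.125  0.008]
(349, 246) [ 0.492 -0.094  0.019]
(304, 234) [0.521 0.026 0.009]
keeper
(413, 275) [ 0.421 -0.26   0.045]
(430, 258) [ 0.466 -0.303  0.047]
(422, 268) [ 0.441 -0.274  0.091]
bench
(250, 300) [ 0.341  0.166 -0.005]
(500, 300) [ 0.358 -0.503  0.003]
top [521. 142.] 979 [ 0.678 -0.686  0.03 ] [ 0.883 -0.41   0.043] [ 0.783 -0.551  0.035]
top [229. 143.] 689 [0.714 0.192 0.03 ] [0.771 0.246 0.177] [0.735 0.213 0.166]
top [408. 154.] 311 [ 0.712 -0.266  0.031] [ 0.758 -0.219  0.117] [ 0.73  -0.237  0.077]
top [324. 200.] 263 [ 0.584 -0.058  0.03 ] [0.63  0.014 0.063] [ 0.609 -0.025  0.052]
top [337. 212.] 56 [ 0.565 -0.07   0.03 ] [ 0.591 -0.052  0.051] [ 0.58  -0.059  0.039]
top [314. 230.] 251 [ 0.506 -0.032  0.03 ] [0.57  0.024 0.062] [ 0.526 -0.     0.043]
top [351. 225.] 285 [ 0.515 -0.131  0.03 ] [ 0.575 -0.067  0.081] [ 0.548 -0.099  0.044]
top [332. 228.] 58 [ 0.525
[... 597 characters left out ...]
cene [626.  33.] 645 [-1.263 -0.092  0.03 ] [-1.22   0.057  0.137] [-1.24  -0.016  0.073]
scene [170. 154.] 669 [ 0.677 -0.689  0.03 ] [ 0.882 -0.409  0.04 ] [ 0.785 -0.527  0.035]
scene [307. 143.] 394 [ 0.395 -0.32   0.03 ] [ 0.482 -0.24   0.092] [ 0.445 -0.275  0.049]
scene [229. 184.] 434 [ 0.714 -0.257  0.03 ] [ 0.759 -0.218  0.113] [ 0.741 -0.232  0.07 ]
scene [318. 198.] 698 [ 0.526 -0.133  0.03 ] [0.632 0.013 0.079] [ 0.572 -0.055  0.047]
scene [345. 200.] 309 [ 0.506 -0.035  0.03 ] [0.57  0.025 0.06 ] [0.528 0.007 0.043]
scene [479. 229.] 904 [0.41  0.303 0.03 ] [0.44  0.339 0.172] [0.433 0.326 0.112]
scene [340. 275.] 1809 [0.716 0.193 0.03 ] [0.772 0.251 0.173] [0.756 0.236 0.13 ]
```

View pics/cr.png

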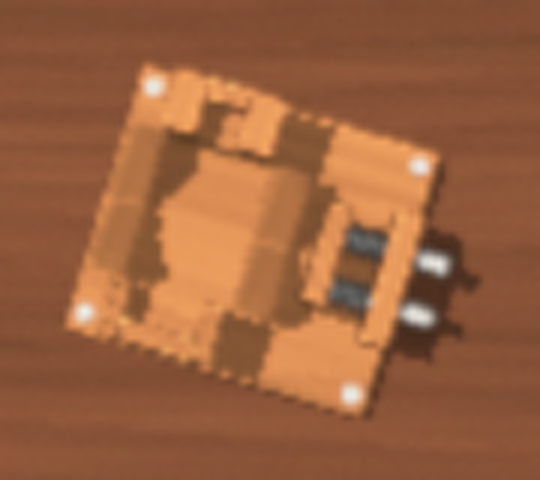

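View pics/kp.png

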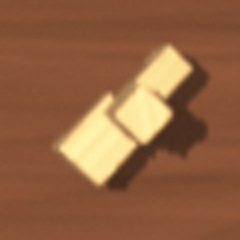

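View pics/sc.png

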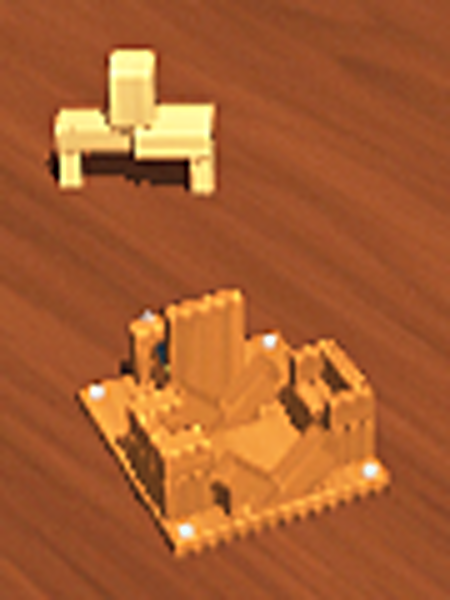

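```bash
cat >> h.py <<'E'
def ray_plane(s,uv,z):
    K=np.array(s['camera_matrix']);n=cv2.undistortPoints(np.array(uv,float).reshape(-1,1,2),K,np.array([s['k1'],0,0,0,0.])).reshape(-1,2)
    Rm=cv2.Rodrigues(np.array(s['rvec'],float))[0];C=-Rm.T@np.array(s['tvec']).reshape(3)
    d=np.c_[n,np.ones(len(n))]@Rm
    return C+d*((z-C[2])/d[:,2])[:,None]
def proj(s,P):
    return cv2.projectPoints(np.array(P,float).reshape(-1,1,3),np.array(s['rvec'],float),np.array(s['tvec'],float),np.array(s['camera_matrix']),np.array([s['k1'],0,0,0,0.]))[0].reshape(-1,2)
E
python3 - <<'E'
from h import *
import pickle
for n,roi in(('top',(180,260,290,365)),('scene',(150,240,280,370))):
    s=snap(n);pickle.dump(s,open(n+'.pkl','wb'))
    f=s['frame'].astype(int);print(n,'cam',ray_plane(s,[[320,200]],0)[0].round(3),(-cv2.Rodrigues(np.array(s['rvec']))[0].T@np.array(s['tvec']).reshape(3)).round(3))
    m=np.zeros(f.shape[:2],np.uint8);r=roi
    w=np.clip(f[...,2]-110,0,None)*(f.max(-1)-f.min(-1)<70)
    m[r[0]:r[1],r[2]:r[3]]=(w>0)[r[0]:r[1],r[2]:r[3]]
    k,l,stt,c=cv2.connectedComponentsWithStats(m)
    for i in range(1,k):
        if stt[i,4]<3: continue
        ys,xs=np.where(l==i);ww=w[ys,xs];uv=[(xs*ww).sum()/ww.sum(),(ys*ww).sum()/ww.sum()]
        print(np.round(uv,1),stt[i,4],ray_plane(s,[uv],.011)[0].round(4))
E
```

```text
top cam [ 0.614 -0.014  0.   ] [ 0.488 -0.005  1.37 ]
[315.1 194.1] 8 [ 0.6287 -0.0007  0.011 ]
[359.3 207.2] 6 [ 0.5963 -0.1201  0.011 ]
[361.7 223.4] 18 [ 0.5532 -0.1275  0.011 ]
[303.5 231.8] 6 [0.5266 0.0276 0.011 ]
[359.  232.1] 14 [ 0.5298 -0.1206  0.011 ]
[347.9 245.2] 8 [ 0.494  -0.0918  0.011 ]
scene cam [ 0.548 -0.087  0.   ] [1.109 0.636 0.759]
[309.3 182.8] 4 [ 0.5298 -0.1577  0.011 ]
[333.5 187.5] 4 [ 0.4915 -0.0945  0.011 ]
[298.8 198.1] 6 [ 0.5947 -0.1219  0.011 ]
[353.5 213.5] 4 [0.5244 0.0254 0.011 ]
[316.7 225.6] 5 [ 0.6274 -0.0024  0.011 ]
```

```bash
cat > fit.py <<'E'
from h import *
import pickle
from scipy.optimize import least_squares
P={}
S={n:pickle.load(open(n+'.pkl','rb')) for n in('top','scene')}
for n in S: 
    c=cloud(S[n]);P[n]=c
    # bench plane bias
    q=c[np.isfinite(c).all(-1)];m=(abs(q[:,2])<.012)&(q[:,0]>.35)&(q[:,0]<.7)&(abs(q[:,1])<.4);print(n,'bench',np.median(q[m,2]).round(4),q[m,2].std().round(4))
for n in P:
    q=P[n].reshape(-1,3);q=q[np.isfinite(q).all(1)]
    m=(np.hypot(q[:,0]-.423,q[:,1]-.318)<.035)&(q[:,2]>.03)&(q[:,2]<.15)
    a=q[m];f=lambda p:np.hypot(a[:,0]-p[0],a[:,1]-p[1])-.018
    r=least_squares(f,[.423,.318],loss='soft_l1',f_scale=.003);print(n,'finial',r.x.round(4),len(a),np.abs(r.fun).mean())
    m=(np.hypot(q[:,0]-.423,q[:,1]-.318)<.045)&(q[:,2]>.006)&(q[:,2]<.018);a=q[m];print(' foot pts',a[:,:2].min(0).round(3),a[:,:2].max(0).round(3),((a[:,:2].min(0)+a[:,:2].max(0))/2).round(4))
# keeper
def boxes(): # keeper frame
    return [((0,24.5,39),(18,24.5,9)),((0,-24.5,39),(11,24.5,9)),((0,42,15),(15,7,15)),((0,-42,15),(8,7,15)),((0,0,68),(14,14,20))]
def sdf(p,bx):
    D=[]
    for c,h in bx:
        d=np.abs(p-np.array(c)/1e3)-np.array(h)/1e3
        D.append(np.linalg.norm(np.maximum(d,0),axis=1)+np.minimum(d.max(1),0))
    return np.min(D,0)
def fitb(q,x0,bx,lo):
    def f(p,z=0):
        c,s=np.cos(p[2]),np.sin(p[2]);d=q-[p[0],p[1],0]
        L=np.c_[c*d[:,0]+s*d[:,1],-s*d[:,0]+c*d[:,1],d[:,2]]
        return sdf(L,bx)
    r=least_squares(f,x0,loss='soft_l1',f_scale=.003);return r.x,np.abs(r.fun).mean()
KB=boxes()
CB=[((-28.5,0,5),(69.5,62,5)),((0,55.25,33),(25,4.75,23)),((0,-55.25,33),(25,4.75,23)),
 ((0,42,23),(25,8.5,13)),((0,-42,23),(25,8.5,13)),((20.75,42,46),(4.25,8.5,10)),((-20.75,42,46),(4.25,8.5,10)),((17.25,-42,46),(7.75,8.5,10)),((-17.25,-42,46),(7.75,8.5,10))]
if __name__=='__main__':
  allk=[];allc=[]
  for n in P:
    q=P[n].reshape(-1,3);q=q[np.isfinite(q).all(1)]
    k=q[(np.hypot(q[:,0]-.437,q[:,1]+.28)<.075)&(q[:,2]>.012)&(q[:,2]<.1)];allk.append(k)
    for y0 in(.6,.8,1.,3.9):
      x,e=fitb(k,[.437,-.28,y0],KB,0);print(n,'keeper',x.round(4),np.degrees(x[2]).round(1),e.round(5),len(k))
    d=q-[.568,-.02,0];c,s=.263,.9648;lx=c*d[:,0]+s*d[:,1];ly=-s*d[:,0]+c*d[:,1]
    k=q[(abs(ly)<.066)&(lx<.03)&(lx>-.026)&(abs(ly)>.034)&(q[:,2]>.012)&(q[:,2]<.07)];allc.append(k)
    x,e=fitb(k,[.568,-.02,np.radians(74.75)],CB,0);print(n,'cradle',x.round(4),np.degrees(x[2]).round(2),e.round(5),len(k))
  print('both k',fitb(np.vstack(allk),[.437,-.28,.8],KB,0),'c',fitb(np.vstack(allc),[.568,-.02,1.3],CB,0))
E
python3 fit.py
```

```text
top bench -0.0003 0.0033
scene bench 0.0006 0.002
top finial [0.4211 0.32  ] 167 0.00042521731300696435
 foot pts [0.383 0.275] [0.449 0.344] [0.416  0.3093]
scene finial [0.4191 0.3193] 685 0.0008314789651982361
 foot pts [0.394 0.291] [0.45 0.35] [0.4222 0.3202]
top keeper [ 0.4401 -0.2831  0.8164] 46.8 0.00173 500
top keeper [ 0.4401 -0.2831  0.8164] 46.8 0.00173 500
top keeper [ 0.4401 -0.283   0.8211] 47.0 0.00172 500
top keeper [ 0.438  -0.2825  3.8738] 222.0 0.00235 500
top cradle [ 0.5701 -0.018   1.2947] 74.18 0.00172 398
scene keeper [ 0.4398 -0.2851  0.839 ] 48.1 0.00152 440
scene keeper [ 0.4398 -0.2851  0.839 ] 48.1 0.00152 440
scene keeper [ 0.4398 -0.2851  0.839 ] 48.1 0.00152 440
scene keeper [ 0.4395 -0.2847  3.8047] 218.0 0.00204 440
scene cradle [ 0.5667 -0.0213  1.3103] 75.08 0.00099 606
both k (array([ 0.43954501, -0.28422468,  0.83778713]), np.float64(0.0016876928147912817)) c (array([ 0.56696681, -0.02118035,  1.30968235]), np.float64(0.0013448826073628253))
```

```bash
cat >> h.py <<'E'
yaw=np.radians(74.75);CX=np.array([np.cos(yaw),np.sin(yaw),0]);CY=np.array([-np.sin(yaw),np.cos(yaw),0]);UP=np.array([0,0,1.]);C0=np.array([.568,-.020,0]);FIN=np.array([.4205,.3197,0])
def cr(x,y,z): return C0+CX*x+CY*y+UP*z   # metres
def rot(ydir,zdir):
    y=np.array(ydir)/np.linalg.norm(ydir);z=np.array(zdir)-y*np.dot(zdir,y);z/=np.linalg.norm(z)
    return R.from_matrix(np.c_[np.cross(y,z),y,z])
def rel(pos,Rt,base=None):
    s=base or manip.sense();R0=R.from_quat(s['tool_rot']);p0=np.array(s['tcp_pos'])
    return np.round(R0.inv().apply(np.array(pos)-p0)*100,2).tolist(),np.round((R0.inv()*Rt).as_rotvec(),4).tolist()
E
python3 - <<'E'
from h import *
s=st();R0=R.from_quat(s['tool_rot']);print(R0.as_matrix().round(3))
q=s['q'];Rw=R.from_euler('ZYZYZ',[q[0],q[1]+q[2],q[3],q[4],q[5]]);print((Rw.inv()*R0).as_matrix().round(3))
h=.7071
d=h*CX-h*UP
for sg in(1,-1):
    Rt=rot(d,sg*CY)
    G=FIN+UP*.138+.002*d
    print(sg,rel(G-.1*d,Rt),rel(G,Rt))
E
```

```text
{'t': 0.25, 'q': [0.9835, 0.528, 1.4333, -0.0, 1.1814, -0.1785], 'tcp_pos': [0.2482, 0.5732, 0.2478], 'tool_rot': [0.6928, -0.1437, 0.1434, -0.692], 'force': [-0.145, 1.0684, 0.3803], 'ft_torque': [0.0209, 0.0584, -0.0204], 'finger_gap': 1.0021}
[[ 0.918 -0.001  0.397]
 [-0.397 -0.001  0.918]
 [-0.    -1.    -0.001]]Traceback (most recent call last):
  File "<stdin>", line 3, in <module>
  File "scipy/spatial/transform/_rotation.pyx", line 1413, in scipy.spatial.transform._rotation.Rotation.from_euler
ValueError: Expected axis specification to be a non-empty string of upto 3 characters, got ZYZYZ
```

```bash
cat >> h.py <<'E'
def e(a,t): return R.from_euler(a,t)
RT=R.from_matrix(np.array([[0,0,0]]*3)+np.eye(3)) 
def wr(q): return e('Z',q[0])*e('Y',q[1]+q[2])*e('Z',q[3])*e('Y',q[4])*e('Z',q[5])
E
python3 - <<'E'
from h import *
s=manip.sense();R0=R.from_quat(s['tool_rot'])
q=s['q'];print((wr(q).inv()*R0).as_matrix().round(3))
h=.7071
d=h*CX-h*UP
for sg in(1,-1):
    Rt=rot(d,sg*CY)
    G=FIN+UP*.138+.002*d
    print(sg,rel(G-.1*d,Rt),rel(G,Rt))
E
```

```text
[[-0. -0. -1.]
 [-1.  0.  0.]
 [ 0.  1. -0.]]
1 ([26.87, 4.07, -23.27], [0.6697, -1.615, -0.5809]) ([25.87, 11.14, -16.26], [0.6697, -1.615, -0.5809])
-1 ([26.87, 4.07, -23.27], [0.5597, 1.3485, 0.6453]) ([25.87, 11.14, -16.26], [0.5597, 1.3485, 0.6453])
```

```bash
cat > ik.py <<'E'
from h import *
RTL=R.from_matrix([[0,0,-1],[-1,0,0],[0,1,0]])
def wik(pos,Rt,p23,Lt=.22):
    y=Rt.apply([0,1,0]);w=np.array(pos)-Lt*y;q1=np.arctan2(w[1],w[0])
    M=(e('Y',p23).inv()*e('Z',q1).inv()*Rt*RTL.inv())
    a=M.as_euler('ZYZ');return q1,a,w
if __name__=='__main__':
  h=.7071;d=h*CX-h*UP;G=FIN+UP*.138
  L=cr(.0795,0,.046);dl=-h*CX-h*UP
  for nm,pos,dd in(('grasp',G,d),('lay',L,dl),('mid',(G+L)/2+[0,0,.15],-UP)):
   for sg in(1,-1):
    for p in(1.7,2.1):
      q1,a,w=wik(pos,rot(dd,sg*CY),p);print(nm,sg,p,round(q1,2),a.round(2),w.round(3),np.hypot(*w[:2]).round(3))
E
python3 ik.py
```

```text
grasp 1 1.7 0.42 [ 0.7   1.01 -2.71] [0.38  0.17  0.294] 0.416
grasp 1 2.1 0.42 [ 0.96  0.73 -3.1 ] [0.38  0.17  0.294] 0.416
grasp -1 1.7 0.42 [0.7  1.01 0.43] [0.38  0.17  0.294] 0.416
grasp -1 2.1 0.42 [0.96 0.73 0.04] [0.38  0.17  0.294] 0.416
lay 1 1.7 0.32 [-0.67  1.87 -2.62] [0.63  0.207 0.202] 0.663
lay 1 2.1 0.32 [-0.63  1.55 -2.38] [0.63  0.207 0.202] 0.663
lay -1 1.7 0.32 [-0.67  1.87  0.52] [0.63  0.207 0.202] 0.663
lay -1 2.1 0.32 [-0.63  1.55  0.77] [0.63  0.207 0.202] 0.663
mid 1 1.7 0.36 [-0.    1.44 -2.52] [0.505 0.188 0.462] 0.539
mid 1 2.1 0.36 [ 0.    1.04 -2.52] [0.505 0.188 0.462] 0.539
mid -1 1.7 0.36 [0.   1.44 0.62] [0.505 0.188 0.462] 0.539
mid -1 2.1 0.36 [0.   1.04 0.62] [0.505 0.188 0.462] 0.539
```

```bash
python3 - <<'E'
from h import *
h=.7071;d=h*CX-h*UP;G=FIN+UP*.138+.002*d;Rt=rot(d,-CY)
for p in([.28,.35,.38],[.34,.2,.36],G-.18*d): print(rel(p,Rt))
E
```

```text
([11.79, -13.2, -19.23], [0.5597, 1.3485, 0.6453])
([23.25, -11.19, -30.61], [0.5597, 1.3485, 0.6453])
([27.67, -1.58, -28.88], [0.5597, 1.3485, 0.6453])
```

```bash
python3 -m handwheel '[4,-9,-6,0.05,0.12,0.06,8.5, 8,-13,-10,0.1,0.24,0.12,8.5, 11,-13,-15,0.15,0.36,0.18,8.5, 14,-13,-19,0.2,0.48,0.24,8.5, 17,-12,-23,0.25,0.6,0.3,8.5, 19,-12,-26,0.3,0.72,0.36,8.5, 21,-11.5,-28,0.35,0.84,0.41,8.5, 23,-11,-30,0.4,0.96,0.46,8.5, 23,-11,-30,0.45,1.08,0.52,8.5, 23,-11,-30,0.5,1.2,0.57,8.5]' 60; python3 - <<'E'
from h import *
from ik import RTL
s=st();h=.7071;d=h*CX-h*UP;G=FIN+UP*.138+.002*d;Rt=rot(d,-CY)
print(((wr(s['q'])*RTL).inv()*R.from_quat(s['tool_rot'])).magnitude())
print(rel(G-.15*d,Rt))
E
```

```text
t: 1.08
tcp_pos: [0.3405, 0.205, 0.359]
tool_rot: [-0.313, 0.592, -0.325, 0.668]
force: [1.6, -0.1, -0.2]
finger_gap: 0.996
{'t': 1.0833, 'q': [-0.2278, 0.0128, 2.0264, 0.6692, 1.2681, -0.555], 'tcp_pos': [0.3405, 0.205, 0.359], 'tool_rot': [-0.3127, 0.5924, -0.3251, 0.6676], 'force': [1.6054, -0.0712, -0.2352], 'ft_torque': [-0.2557, 0.0052, -0.0], 'finger_gap': 0.9961}
4.079219866531555e-16
([6.19, 10.49, 4.07], [0.1168, 0.2932, 0.1368])
```

```bash
python3 -m handwheel '[2,2.5,1,0.04,0.1,0.05,8.5, 4,5,2.5,0.08,0.2,0.09,8.5, 6,8,4,0.117,0.293,0.137,8.5, 6.2,10.5,4.1,0.117,0.293,0.137,8.5, 6.2,10.5,4.1,0.117,0.293,0.137,8.5]' ; python3 - <<'E'
from h import *
s=st();h=.7071;d=h*CX-h*UP;G=FIN+UP*.138+.002*d;Rt=rot(d,-CY)
print(rel(G,Rt)); w=snap('wrist','w1.png');snap('scene','s1.png')
print(proj(w,[FIN+UP*.17,FIN+UP*.138,FIN]).round())
E
```

```text
t: 1.5
tcp_pos: [0.3917, 0.2205, 0.2383]
tool_rot: [-0.185, 0.686, -0.353, 0.608]
force: [-1.0, -0.6, -0.7]
finger_gap: 0.993
{'t': 1.5, 'q': [-0.2426, 0.3528, 2.2009, 1.0673, 0.9349, -0.7952], 'tcp_pos': [0.3917, 0.2205, 0.2383], 'tool_rot': [-0.185, 0.6864, -0.3529, 0.6084], 'force': [-1.0423, -0.5988, -0.7027], 'ft_torque': [-0.2387, 0.1244, 0.0141], 'finger_gap': 0.993}
([-0.27, 14.6, 0.32], [0.0102, -0.0048, 0.0035])
[[321. 175.]
 [321. 192.]
 [321. 238.]]
```

View pics/w1.png

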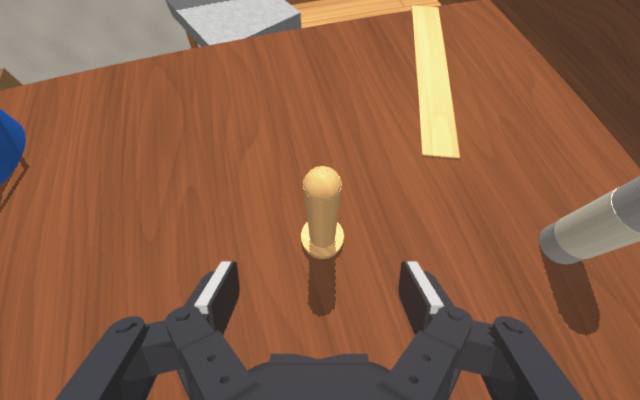

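View pics/s1.png

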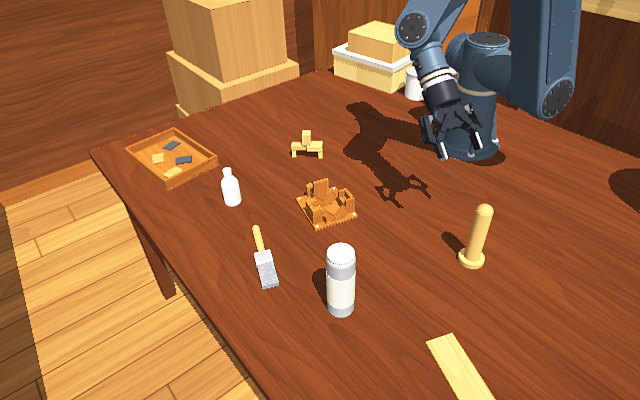

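```bash
python3 -m handwheel '[-0.1,3,0.1,0.01,-0.005,0,8.5, -0.2,6,0.2,0.01,-0.005,0,8.5, -0.3,9,0.3,0.01,-0.005,0,8.5, -0.3,11.5,0.3,0.01,-0.005,0,8.5, -0.3,13.5,0.3,0.01,-0.005,0,8.5, -0.3,14.6,0.3,0.01,-0.005,0,8.5, -0.3,14.6,0.3,0.01,-0.005,0,8.5]' ; python3 - <<'E'
from h import *
s=st();h=.7071;d=h*CX-h*UP;G=FIN+UP*.138+.002*d;Rt=rot(d,-CY)
print(rel(G,Rt)); snap('wrist','w2.png');s=snap('scene');im=s['frame'][150:290,380:560,::-1];cv2.imwrite('pics/s2.png',cv2.resize(im,None,fx=4,fy=4))
E
```

```text
t: 2.18
tcp_pos: [0.4232, 0.3232, 0.1412]
tool_rot: [-0.182, 0.679, -0.355, 0.616]
force: [-0.4, -0.7, 0.1]
finger_gap: 0.998
{'t': 2.1833, 'q': [0.0582, 0.639, 2.1547, 1.5332, 0.733, -1.0852], 'tcp_pos': [0.4232, 0.3232, 0.1412], 'tool_rot': [-0.1824, 0.6787, -0.3554, 0.6163], 'force': [-0.3929, -0.7005, 0.1374], 'ft_torque': [-0.3158, 0.0544, -0.0065], 'finger_gap': 0.9985}
([0.51, 0.14, -0.17], [-0.0047, 0.0125, 0.0002])
```

View pics/w2.png

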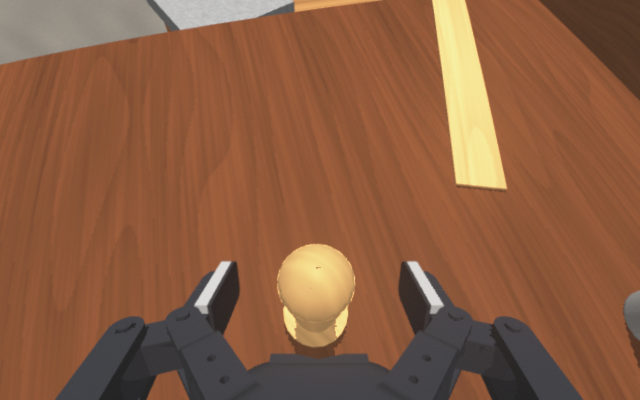

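View pics/s2.png

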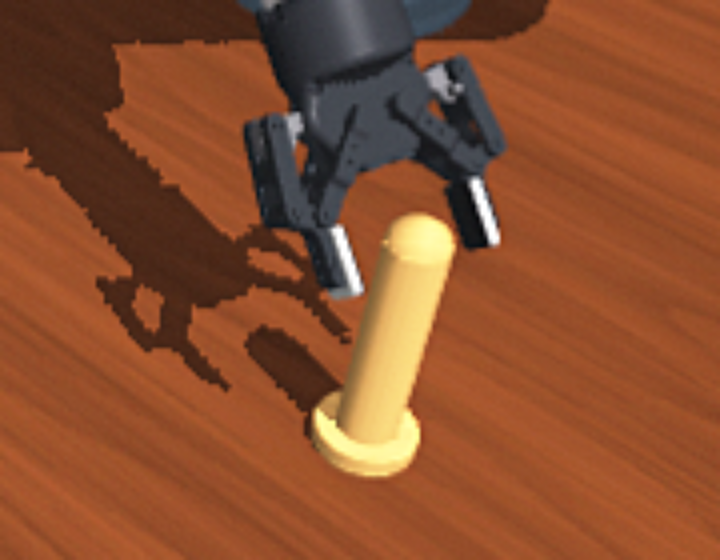

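```bash
python3 -m handwheel '[0.4,0.15,-0.15,0,0.01,0,8.5, 0.4,0.15,-0.15,0,0.01,0,6, 0.4,0.15,-0.15,0,0.01,0,4, 0.4,0.15,-0.15,0,0.01,0,3, 0.4,0.15,-0.15,0,0.01,0,3, 0.4,0.15,-0.15,0,0.01,0,2.5]' 70; python3 - <<'E'
from h import *
s=st();h=.7071;d=h*CX-h*UP;G=FIN+UP*.138+.002*d;Rt=rot(d,-CY)
print(rel(G,Rt)); snap('wrist','w3.png')
E
```

```text
t: 2.78
tcp_pos: [0.4209, 0.32, 0.1369]
tool_rot: [-0.18, 0.683, -0.357, 0.611]
force: [-0.1, 0.2, 2.7]
finger_gap: 0.4
{'t': 2.7833, 'q': [0.0509, 0.6494, 2.1648, 1.5499, 0.7336, -1.1017], 'tcp_pos': [0.4209, 0.32, 0.1369], 'tool_rot': [-0.1797, 0.683, -0.3573, 0.6112], 'force': [-0.1165, 0.171, 2.6608], 'ft_torque': [-0.0781, -0.0113, 0.0214], 'finger_gap': 0.4004}
([-0.05, 0.09, -0.03], [-0.0056, -0.0023, 0.001])
```

View pics/w3.png

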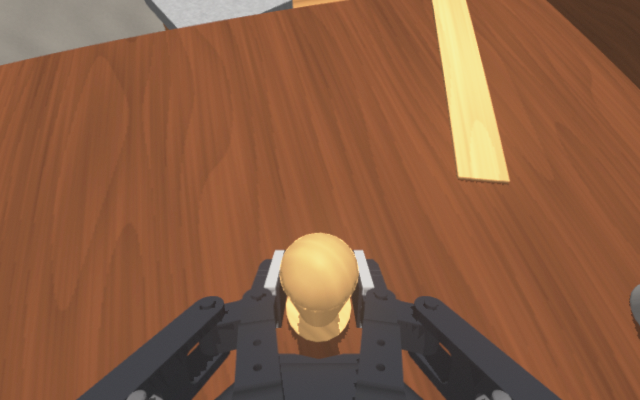

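```bash
cat > lay.py <<'E'
from h import *
import json,os
if not os.path.exists('g.json'):
    s=manip.sense();json.dump({'p':list(map(float,s['tcp_pos'])),'q':list(map(float,s['tool_rot']))},open('g.json','w'))
g=json.load(open('g.json'));Rg=R.from_quat(g['q']);pg=np.array(g['p'])
FO=FIN.copy()
# make axis pass through tcp in CY direction
FO=FO+CY*np.dot(pg-FO,CY)
def pose(foot,ang):   # foot-underside centre world, tip angle deg (0 standing, 90 laid)
    Q=R.from_rotvec(CY*np.radians(ang));return np.array(foot)+Q.apply(pg-FO),Q*Rg
def foot_now(s):
    Rn=R.from_quat(s['tool_rot']);Q=Rn*Rg.inv();f=np.array(s['tcp_pos'])-Q.apply(pg-FO);d=f-C0
    ax=Q.apply(UP);print('foot cradle mm',np.round([d@CX*1e3,d@CY*1e3,d[2]*1e3],1),'axis in cradle',np.round([ax@CX,ax@CY,ax[2]],4))
E
python3 - <<'E'
from lay import *
st();foot_now(manip.sense())
F1=FO+UP*.12; H=cr(-.043,0,.13)
for k,(t,a) in enumerate([(0,0),(.25,20),(.5,40),(.7,55),(.85,72),(1,90)]):
    f=F1+(H-F1)*t+UP*.03*np.sin(np.pi*t);p,r=pose(f,a);print(t,a,f.round(3),rel(p,r))
E
```

```text
{'t': 2.8333, 'q': [0.051, 0.6495, 2.1647, 1.55, 0.7337, -1.1018], 'tcp_pos': [0.4209, 0.3201, 0.1369], 'tool_rot': [-0.1797, 0.683, -0.3573, 0.6112], 'force': [0.0588, -1.1964, 4.6174], 'ft_torque': [-0.0528, 0.0313, 0.0276], 'finger_gap': 0.4023}
foot cradle mm [288.9 231.4   0. ] axis in cradle [0. 0. 1.]
0 0 [0.421 0.32  0.12 ] ([-8.48, -8.49, 0.03], [0.0, 0.0, 0.0])
0.25 20 [0.455 0.224 0.144] ([-7.01, -12.1, 5.84], [0.0008, -0.002, -0.3491])
0.5 40 [0.489 0.129 0.155] ([-3.16, -14.13, 11.64], [0.0015, -0.0039, -0.6981])
0.7 55 [0.516 0.053 0.151] ([1.95, -14.96, 16.29], [0.0021, -0.0054, -0.9599])
0.85 72 [ 0.536 -0.004  0.142] ([7.41, -13.97, 19.76], [0.0027, -0.0071, -1.2566])
1 90 [ 0.557 -0.061  0.13 ] ([14.31, -13.15, 23.24], [0.0034, -0.0089, -1.5708])
```

```bash
python3 -m handwheel '[-1.5,-1.5,0,0,0,0,2.5, -4,-4,0,0,0,0,2.5, -6.5,-6.5,0,0,0,0,2.5, -8.5,-8.5,0.5,0,0,0,2.5, -8.3,-9.5,2,0,0,-0.1,2.5, -7.8,-10.7,3.7,0,0,-0.2,2.5, -7.2,-11.8,5.3,0,0,-0.3,2.5, -6.4,-12.7,7,0,-0.002,-0.4,2.5, -5.2,-13.4,9,0,-0.003,-0.53,2.5, -4,-14,10.5,0,-0.003,-0.63,2.5]'; python3 - <<'E'
from lay import *
s=st();foot_now(s)
H=cr(-.043,0,.13);F1=FO+UP*.12
for t,a in [(.7,55),(.85,72),(1,90)]:
    f=F1+(H-F1)*t+UP*.03*np.sin(np.pi*t);p,r=pose(f,a);print(t,a,f.round(3),rel(p,r))
snap('wrist','w4.png');snap('scene','s4.png')
E
```

```text
t: 3.67
tcp_pos: [0.5047, 0.223, 0.2655]
tool_rot: [-0.384, 0.59, -0.532, 0.471]
force: [0.3, 1.4, -1.5]
finger_gap: 0.406
{'t': 3.6667, 'q': [0.1448, 0.375, 1.6661, 0.1536, 1.038, 0.3401], 'tcp_pos': [0.5047, 0.223, 0.2655], 'tool_rot': [-0.3837, 0.5904, -0.5317, 0.4706], 'force': [0.2629, 1.4193, -1.5007], 'ft_torque': [-0.0232, 0.0063, -0.0339], 'finger_gap': 0.4064}
foot cradle mm [136.  124.7 155.7] axis in cradle [0.5943 0.0021 0.8043]
0.7 55 [0.516 0.053 0.151] ([5.34, 2.9, 5.54], [-0.0024, -0.0026, -0.3236])
0.85 72 [ 0.536 -0.004  0.142] ([9.15, 6.95, 8.99], [-0.0017, -0.0048, -0.6203])
1 90 [ 0.557 -0.061  0.13 ] ([14.23, 11.73, 12.43], [-0.0008, -0.007, -0.9344])
```

View pics/s4.png

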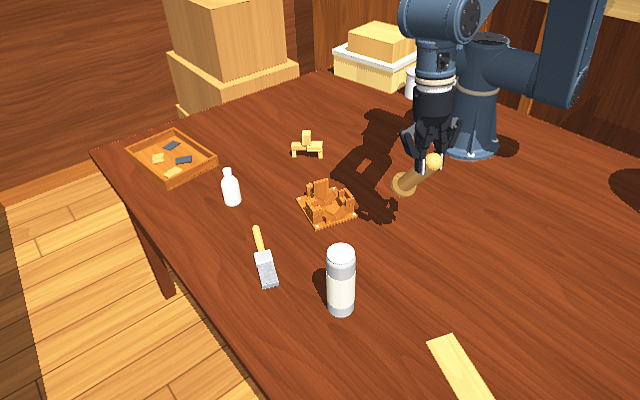

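View pics/w4.png

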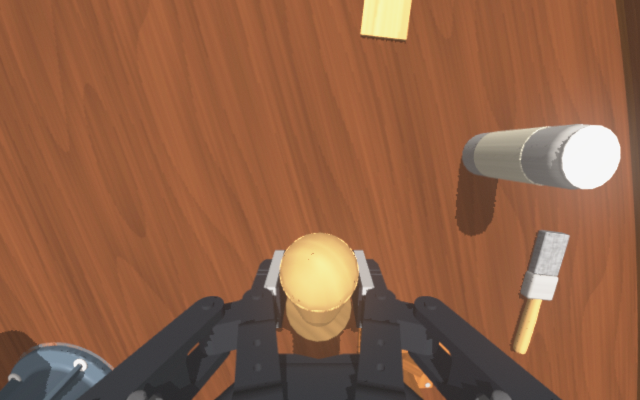

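```bash
python3 -m handwheel '[1.7,0.8,1.8,0,0,-0.11,2.5, 3.5,1.8,3.7,0,0,-0.21,2.5, 5.3,2.9,5.5,0,-0.003,-0.32,2.5, 6.6,4.3,6.7,0,-0.003,-0.42,2.5, 7.9,5.6,7.9,0,-0.004,-0.52,2.5, 9.2,7,9,0,-0.005,-0.62,2.5, 10.8,8.5,10.1,0,-0.006,-0.72,2.5, 12.5,10.1,11.2,0,-0.006,-0.82,2.5, 14.2,11.7,12.4,0,-0.007,-0.93,2.5, 14.2,11.7,12.4,0,-0.007,-0.934,2.5]'; python3 - <<'E'
from lay import *
s=st();foot_now(s)
p,r=pose(cr(-.043,0,.13),90);print(rel(p,r))
p,r=pose(cr(-.043,0,.07),90);print(rel(p,r))
snap('top','t5.png');snap('scene','s5.png')
E
```

```text
t: 4.6
tcp_pos: [0.5859, 0.0721, 0.1168]
tool_rot: [0.617, -0.357, 0.678, -0.181]
force: [-1.5, 0.5, -3.4]
finger_gap: 0.398
{'t': 4.6, 'q': [0.2277, 0.8764, 1.3788, -0.6802, 1.3896, 0.7882], 'tcp_pos': [0.5859, 0.0721, 0.1168], 'tool_rot': [0.6173, -0.3566, 0.6776, -0.1808], 'force': [-1.4929, 0.4733, -3.3562], 'ft_torque': [0.6055, -0.1452, -0.077], 'finger_gap': 0.3982}
foot cradle mm [-43.4   6.9 117.3] axis in cradle [1.e+00 5.e-04 1.e-04]
([0.88, -0.93, 0.68], [0.0151, 0.0159, -0.0001])
([-3.36, 3.31, 0.78], [0.0151, 0.0159, -0.0001])
```

View pics/s5.png

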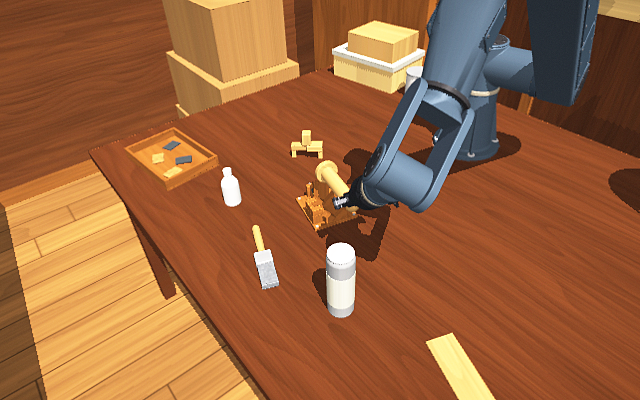

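View pics/t5.png

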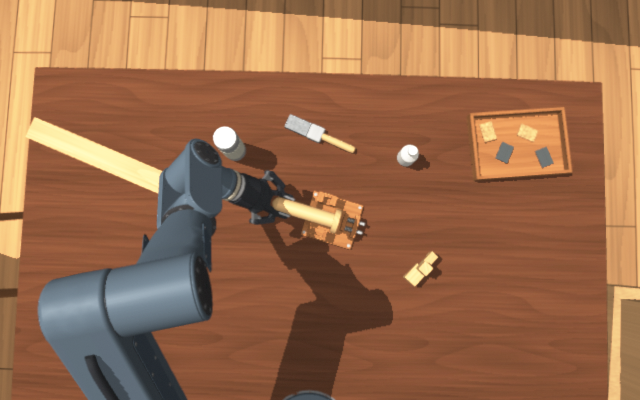

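```bash
python3 - <<'E'
from lay import *
s=st();foot_now(s)
can=np.array([.743,.222])
for n in('top','scene'):
    sn=snap(n);c=cloud(sn).reshape(-1,3);c=c[np.isfinite(c).all(1)]
    r=np.hypot(*(c[:,:2]-can).T);m=(r<.12)&(r>.036)&(c[:,2]>.06)&(c[:,2]<.4);q=c[m];rr=r[m]
    print(n,len(q))
    for z in np.arange(.06,.4,.03):
        k=(q[:,2]>=z)&(q[:,2]<z+.03)
        if k.any(): i=np.argmin(rr[k]);print(round(z,2),k.sum(),rr[k][i].round(3),q[k][i].round(3))
E
```

```text
{'t': 4.7, 'q': [0.2285, 0.8647, 1.3779, -0.6789, 1.3915, 0.7873], 'tcp_pos': [0.5874, 0.0731, 0.124], 'tool_rot': [0.6135, -0.3568, 0.6802, -0.1834], 'force': [-0.6824, 0.242, -0.4202], 'ft_torque': [0.4852, -0.0789, 0.0178], 'finger_gap': 0.4053}
foot cradle mm [-42.    5.7 123.7] axis in cradle [1.0e+00 2.0e-04 5.5e-03]
top 1375
0.21 7 0.103 [0.652 0.173 0.226]
0.24 57 0.088 [0.658 0.197 0.258]
0.27 142 0.088 [0.657 0.201 0.275]
0.3 50 0.042 [0.703 0.235 0.329]
0.33 433 0.042 [0.704 0.238 0.331]
0.36 587 0.055 [0.694 0.245 0.362]
0.39 99 0.084 [0.662 0.245 0.391]
scene 3192
0.18 50 0.108 [0.641 0.188 0.209]
0.21 217 0.094 [0.651 0.2   0.238]
0.24 302 0.083 [0.66  0.217 0.268]
0.27 258 0.075 [0.669 0.232 0.291]
0.3 393 0.044 [0.7   0.232 0.329]
0.33 959 0.043 [0.705 0.241 0.336]
0.36 874 0.054 [0.696 0.249 0.36 ]
0.39 139 0.08 [0.668 0.25  0.39 ]
```

```bash
python3 - <<'E'
from lay import *
s=st();foot_now(s)
p,r=pose(cr(-.043,0,.085),90);print(rel(p,r))
E
```

```text
{'t': 4.8, 'q': [0.2287, 0.8578, 1.3757, -0.6808, 1.3919, 0.788], 'tcp_pos': [0.5897, 0.0733, 0.1286], 'tool_rot': [0.6104, -0.3558, 0.683, -0.1853], 'force': [0.144, -0.1663, -0.4924], 'ft_torque': [0.5276, -0.1085, 0.0214], 'finger_gap': 0.396}
foot cradle mm [-41.2   3.5 128. ] axis in cradle [1.0e+00 9.0e-04 8.3e-03]
([-2.96, 3.27, 0.35], [0.0022, 0.0034, -0.0083])
```

```bash
python3 -m handwheel '[-1,1.1,0.2,0,0,0,2.5, -2,2.2,0.3,0,0,0,2.5, -3,3.2,0.3,0,0,0,2.5, -3,3.2,0.3,0,0,0,2.5, -3,3.2,0.3,0,0,0,2.5]'; python3 - <<'E'
from lay import *
s=st();foot_now(s)
p,r=pose(cr(-.043,0,.069),90);print(rel(p,r))
for n,roi in(('top',(170,260,250,390)),('scene',(130,250,270,400))):
    s=snap(n);cv2.imwrite('pics/%s6.png'%n,cv2.resize(s['frame'][roi[0]:roi[1],roi[2]:roi[3],::-1],None,fx=5,fy=5,interpolation=2))
    c=cloud(s).reshape(-1,3);c=c[np.isfinite(c).all(1)]-C0
    L=np.c_[c@CX,c@CY,c[:,2]];m=(L[:,0]>-.02)&(L[:,0]<.05)&(abs(L[:,1])<.028)&(L[:,2]>.08)&(L[:,2]<.14);a=L[m];print(n,len(a))
    from scipy.optimize import least_squares
    f=lambda p:np.hypot(a[:,1]-p[0]-p[2]*a[:,0],a[:,2]-p[1]-p[3]*a[:,0])-.018
    r=least_squares(f,[0,.085,0,0],loss='soft_l1',f_scale=.003);print('axis y,z at x=0, slopes',r.x.round(4))
    m=(L[:,0]<-.03)&(L[:,0]>-.06)&(abs(L[:,1])<.03)&(L[:,2]>.1)&(L[:,2]<.125);a=L[m]
    print('disc x range',np.percentile(a[:,0],[2,98]).round(4) if len(a) else None,len(a))
    m=(L[:,0]<-.045)&(L[:,0]>-.075)&(abs(L[:,1])<.02)&(L[:,2]>.065)&(L[:,2]<.08);a=L[m];print('stop',a[:,0].min().round(4) if len(a) else 0,a[:,0].max().round(4) if len(a) else 0,len(a))
s=st();foot_now(s)
E
```

```text
t: 5.22
tcp_pos: [0.5919, 0.0708, 0.0824]
tool_rot: [0.612, -0.355, 0.682, -0.184]
force: [-0.8, -0.6, -0.8]
finger_gap: 0.402
{'t': 5.2167, 'q': [0.225, 0.9263, 1.3762, -0.6932, 1.3408, 0.8287], 'tcp_pos': [0.5919, 0.0708, 0.0824], 'tool_rot': [0.6119, -0.355, 0.6824, -0.1838], 'force': [-0.7702, -0.619, -0.8009], 'ft_torque': [0.4717, -0.112, 0.0148], 'finger_gap': 0.4023}
foot cradle mm [-43.1   0.7  82.3] axis in cradle [1.     0.0011 0.0044]
([-0.98, 0.98, 0.09], [0.0039, 0.0054, -0.0044])
top 389
axis y,z at x=0, slopes [0.0007 0.0802 0.0009 0.0195]
disc x range [-0.0419 -0.0302] 84
stop -0.0632 -0.0532 60
scene 262
axis y,z at x=0, slopes [ 0.0012  0.0821 -0.0017 -0.0023]
disc x range [-0.0436 -0.0303] 77
stop -0.0624 -0.0624 1
{'t': 5.3167, 'q': [0.2251, 0.9249, 1.3748, -0.6937, 1.341, 0.8288], 'tcp_pos': [0.5929, 0.071, 0.0835], 'tool_rot': [0.6111, -0.3548, 0.6832, -0.1844], 'force': [-0.4608, -0.2274, -1.4696], 'ft_torque': [0.5013, -0.1291, 0.0057], 'finger_gap': 0.4}
foot cradle mm [-42.6  -0.3  83.3] axis in cradle [1.     0.0014 0.0052]
```

View pics/top6.png

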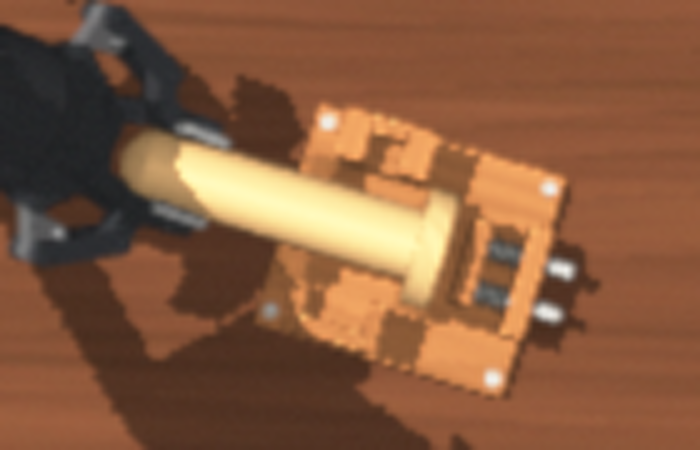

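View pics/scene6.png

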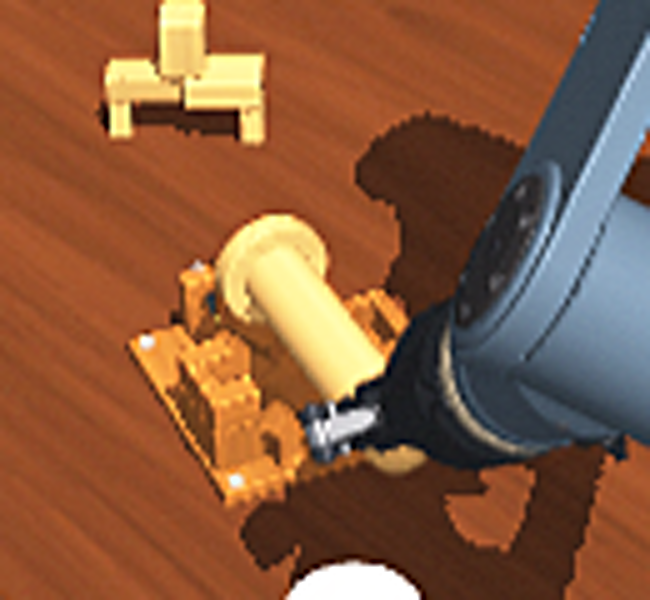

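```bash
python3 -m handwheel '[-0.4,0.4,0.05,0.002,0.003,-0.003,2.5, -0.8,0.8,0.05,0.004,0.005,-0.005,2.5, -1,1,0,0.004,0.005,-0.005,2.5, -1,1,0,0.004,0.005,-0.005,2.5, -1,1,0,0.004,0.005,-0.005,2.5]'; python3 - <<'E'
from lay import *
s=st();foot_now(s)
p,r=pose(cr(-.061,0,.069),90);print(rel(p,r))
E
```

```text
t: 5.73
tcp_pos: [0.5926, 0.0711, 0.0689]
tool_rot: [0.61, -0.352, 0.686, -0.183]
force: [-0.0, -0.6, -0.6]
finger_gap: 0.399
{'t': 5.7333, 'q': [0.2273, 0.9474, 1.3759, -0.7025, 1.3256, 0.8515], 'tcp_pos': [0.5926, 0.0711, 0.0689], 'tool_rot': [0.6102, -0.3523, 0.6856, -0.1829], 'force': [-0.0212, -0.6117, -0.5933], 'ft_torque': [0.5307, -0.1636, 0.0], 'finger_gap': 0.3989}
foot cradle mm [-42.6   0.1  69.4] axis in cradle [ 1.e+00  8.e-04 -1.e-04]
([1.27, 1.33, 0.01], [-0.0017, -0.0006, 0.0001])
```

```bash
python3 -m handwheel '[0.3,0.3,0,0,0,0,2.5, 0.6,0.6,0,0,0,0,2.5, 0.85,0.85,0,0,0,0,2.5, 1.05,1.05,0,0,0,0,2.5, 1.2,1.2,0,0,0,0,2.5, 1.35,1.35,0,0,0,0,2.5, 1.35,1.35,0,0,0,0,2.5, 1.35,1.35,0,0,0,0,2.5]'; python3 - <<'E'
from lay import *
s=st();foot_now(s);print('F cradle',[round(float(np.dot(s['force'],a)),1) for a in(CX,CY,UP)])
p,r=pose(cr(-.061,0,.046),90);print(rel(p,r))
for n,roi in(('top',(170,260,250,390)),):
    s=snap(n);cv2.imwrite('pics/%s7.png'%n,cv2.resize(s['frame'][roi[0]:roi[1],roi[2]:roi[3],::-1],None,fx=5,fy=5,interpolation=2))
E
```

```text
t: 6.4
tcp_pos: [0.5881, 0.0529, 0.0693]
tool_rot: [0.61, -0.353, 0.686, -0.183]
force: [0.9, 4.8, -1.4]
finger_gap: 0.406
{'t': 6.4, 'q': [0.2025, 0.9367, 1.4083, -0.7195, 1.296, 0.853], 'tcp_pos': [0.5881, 0.0529, 0.0693], 'tool_rot': [0.6095, -0.3526, 0.6859, -0.1834], 'force': [0.8557, 4.822, -1.4057], 'ft_torque': [0.7727, -0.1407, -0.1211], 'finger_gap': 0.4056}
foot cradle mm [-61.3  -0.3  69.6] axis in cradle [1.0e+00 6.0e-04 1.2e-03]
F cradle [4.9, 0.4, -1.4]
([-1.7, 1.66, -0.04], [-0.0024, -0.0016, -0.0012])
```

View pics/top7.png

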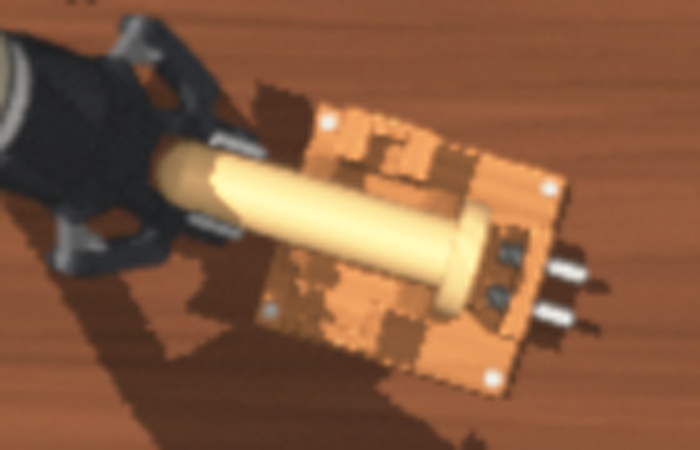

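```bash
python3 -m handwheel '[-0.2,0.2,0,0,0,0,2.5, -0.4,0.4,0,0,0,0,2.5, -0.6,0.6,0,0,0,0,2.5, -0.75,0.75,0,0,0,0,2.5, -0.9,0.9,0,0,0,0,2.5, -0.9,0.9,0,0,0,0,2.5]'; python3 - <<'E'
from lay import *
s=st();foot_now(s);print('F cradle',[round(float(np.dot(s['force'],a)),1) for a in(CX,CY,UP)])
p,r=pose(cr(-.060,0,.046),90);print(rel(p,r))
E
```

```text
t: 6.95
tcp_pos: [0.5881, 0.0525, 0.056]
tool_rot: [0.61, -0.352, 0.686, -0.183]
force: [1.1, 4.1, 0.5]
finger_gap: 0.404
{'t': 6.95, 'q': [0.2022, 0.9569, 1.4074, -0.7241, 1.2821, 0.8654], 'tcp_pos': [0.5881, 0.0525, 0.056], 'tool_rot': [0.6101, -0.3522, 0.6857, -0.1832], 'force': [1.1109, 4.1234, 0.4651], 'ft_torque': [0.4878, -0.1755, 0.1182], 'finger_gap': 0.4041}
foot cradle mm [-61.7  -0.5  56.5] axis in cradle [1.0e+00 1.3e-03 2.0e-04]
F cradle [4.3, 0.0, 0.5]
([-0.86, 0.63, -0.04], [-0.0024, -0.0006, -0.0002])
```

```bash
python3 -m handwheel '[-0.2,0.2,0,0,0,0,2.5, -0.4,0.4,0,0,0,0,2.5, -0.55,0.55,0,0,0,0,2.5, -0.7,0.65,0,0,0,0,2.5, -0.7,0.65,0,0,0,0,2.5]'; python3 - <<'E'
from lay import *
s=st();foot_now(s);print('F cradle',[round(float(np.dot(s['force'],a)),1) for a in(CX,CY,UP)])
p,r=pose(cr(-.0585,0,.046),90);print(rel(p,r))
for n,roi in(('top',(170,260,250,390)),('scene',(130,250,270,400))):
    s=snap(n);cv2.imwrite('pics/%s8.png'%n,cv2.resize(s['frame'][roi[0]:roi[1],roi[2]:roi[3],::-1],None,fx=5,fy=5,interpolation=2))
E
```

```text
t: 7.37
tcp_pos: [0.588, 0.0528, 0.047]
tool_rot: [0.61, -0.352, 0.686, -0.183]
force: [1.7, 2.6, 2.3]
finger_gap: 0.404
{'t': 7.3667, 'q': [0.2027, 0.971, 1.4059, -0.7265, 1.274, 0.8747], 'tcp_pos': [0.588, 0.0528, 0.047], 'tool_rot': [0.6102, -0.3521, 0.6858, -0.1827], 'force': [1.6827, 2.617, 2.3166], 'ft_torque': [0.2198, -0.0295, 0.0416], 'finger_gap': 0.404}
foot cradle mm [-61.5  -0.2  47.6] axis in cradle [ 1.e+00  7.e-04 -7.e-04]
F cradle [3.0, -0.9, 2.3]
([-0.32, -0.1, -0.01], [-0.0018, -0.0008, 0.0007])
```

View pics/scene8.png

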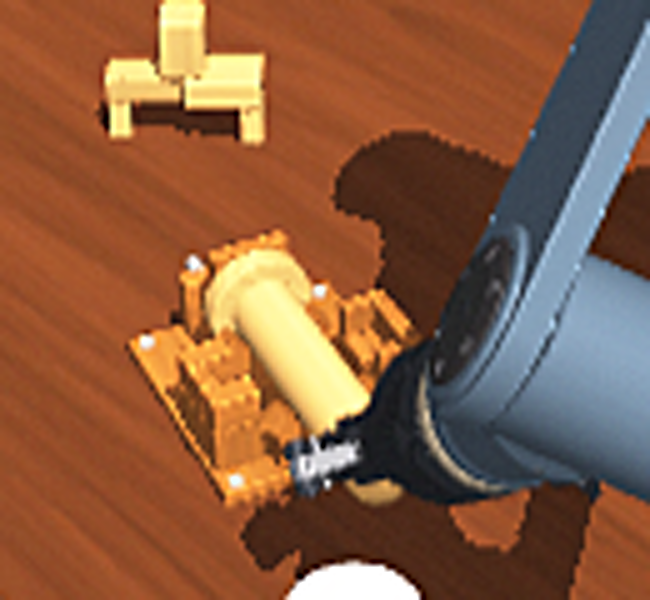

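View pics/top8.png

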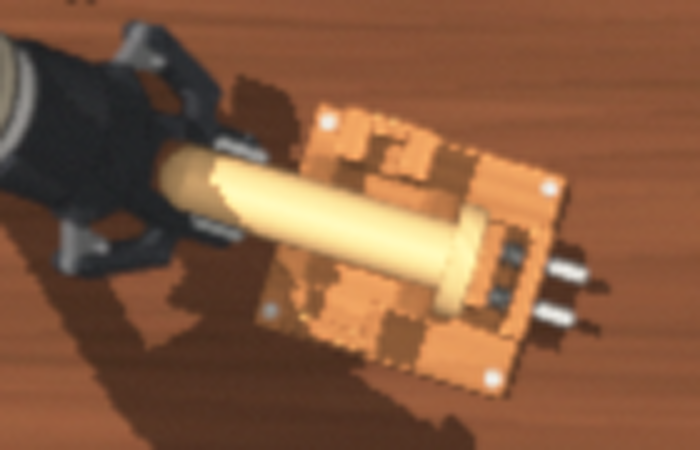

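```bash
python3 -m handwheel '[-0.1,0.1,0,0,0,0,2.5, -0.18,0.18,0,0,0,0,2.5, -0.25,0.1,0,0,0,0,2.5, -0.35,0,0,0,0,0,2.5, -0.35,0,0,0,0,0,2.5]'; python3 - <<'E'
from lay import *
s=st();foot_now(s);print('F cradle',[round(float(np.dot(s['force'],a)),1) for a in(CX,CY,UP)])
E
```

```text
t: 7.88
tcp_pos: [0.588, 0.0533, 0.0466]
tool_rot: [0.611, -0.351, 0.686, -0.181]
force: [-1.8, -1.5, 8.5]
finger_gap: 0.399
{'t': 7.8833, 'q': [0.2048, 0.9743, 1.4025, -0.7283, 1.2799, 0.8765], 'tcp_pos': [0.588, 0.0533, 0.0466], 'tool_rot': [0.6113, -0.3507, 0.6861, -0.1805], 'force': [-1.8188, -1.5373, 8.4905], 'ft_torque': [-0.8307, 0.2344, 0.0588], 'finger_gap': 0.3985}
foot cradle mm [-60.9  -0.   47.9] axis in cradle [ 1.0e+00  1.0e-04 -6.3e-03]
F cradle [-2.0, 1.4, 8.5]
```

```bash
cat > chk.py <<'E'
from lay import *
from scipy.optimize import least_squares
def chk(tag,x0=-.03,x1=.06):
  for n,roi in(('top',(170,260,250,390)),('scene',(130,250,270,400))):
    s=snap(n);cv2.imwrite('pics/%s_%s.png'%(n,tag),cv2.resize(s['frame'][roi[0]:roi[1],roi[2]:roi[3],::-1],None,fx=5,fy=5,interpolation=2))
    c=cloud(s).reshape(-1,3);c=c[np.isfinite(c).all(1)]-C0
    L=np.c_[c@CX,c@CY,c[:,2]];m=(L[:,0]>x0)&(L[:,0]<x1)&(abs(L[:,1])<.016)&(L[:,2]>.048)&(L[:,2]<.075);a=L[m]
    f=lambda p:np.hypot(a[:,1]-p[0]-p[2]*a[:,0],a[:,2]-p[1]-p[3]*a[:,0])-.018
    r=least_squares(f,[0,.046,0,0],loss='soft_l1',f_scale=.003);print(n,len(a),'axis y,z at x=0, slopes',r.x.round(4))
    m=(L[:,0]<-.043)&(L[:,0]>-.06)&(abs(L[:,1])<.008)&(L[:,2]>.05)&(L[:,2]<.12);a=L[m]
    print(' disc/stop top z',np.sort(a[:,2])[-12:].round(3),' foot-ish x',a[:,0].min().round(4))
E
python3 -c "
from chk import *
chk('9')"
```

```text
top 431 axis y,z at x=0, slopes [-0.0004  0.0459 -0.0084 -0.0147]
 disc/stop top z [0.077 0.077 0.077 0.077 0.077 0.078 0.078 0.078 0.078 0.079 0.08  0.081]  foot-ish x -0.0597
scene 290 axis y,z at x=0, slopes [ 0.0008  0.0471 -0.0031 -0.0159]
 disc/stop top z [0.077 0.077 0.077 0.078 0.078 0.078 0.078 0.079 0.079 0.079 0.079 0.08 ]  foot-ish x -0.0592
```

```bash
python3 -m handwheel '[0.1,-0.1,0,0,0,0,2.5, 0.1,-0.1,0,0,0,0,3.4, 0.1,-0.1,0,0,0,0,4.5, 0.1,-0.1,0,0,0,0,6.5, 0.1,-0.1,0,0,0,0,8, 0.1,-0.1,0,0,0,0,8, 0.1,-0.1,0,0,0,0,8]'; python3 - <<'E'
from chk import *
s=st();print('F cradle',[round(float(np.dot(s['force'],a)),1) for a in(CX,CY,UP)])
chk('10');snap('wrist','w10.png')
E
```

```text
t: 8.57
tcp_pos: [0.5886, 0.0553, 0.0454]
tool_rot: [0.61, -0.353, 0.686, -0.183]
force: [-0.7, -0.1, 0.0]
finger_gap: 0.94
{'t': 8.5667, 'q': [0.2058, 0.9742, 1.4017, -0.7235, 1.2754, 0.8753], 'tcp_pos': [0.5886, 0.0553, 0.0454], 'tool_rot': [0.61, -0.3526, 0.6856, -0.183], 'force': [-0.6988, -0.0567, 0.0336], 'ft_torque': [0.329, -0.0359, -0.0454], 'finger_gap': 0.9397}
F cradle [-0.2, 0.7, 0.0]
top 430 axis y,z at x=0, slopes [-0.0003  0.0459 -0.0045  0.0005]
 disc/stop top z [0.077 0.077 0.077 0.077 0.078 0.078 0.078 0.078 0.078 0.078 0.08  0.081]  foot-ish x -0.0599
scene 293 axis y,z at x=0, slopes [ 0.0008  0.0471 -0.0001 -0.0078]
 disc/stop top z [0.077 0.077 0.078 0.078 0.078 0.078 0.078 0.078 0.078 0.079 0.079 0.08 ]  foot-ish x -0.06
```

View pics/w10.png

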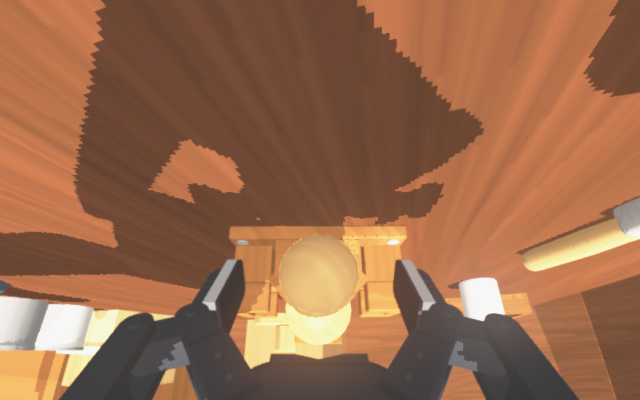

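View pics/scene_10.png

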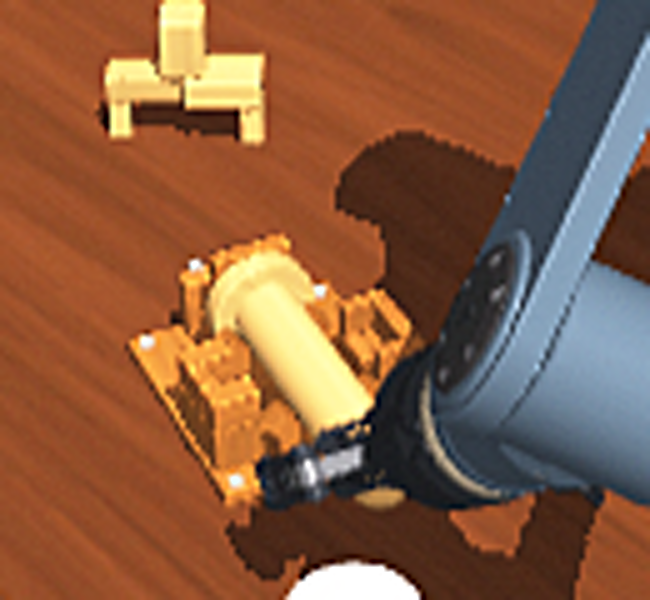

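```bash
python3 -m handwheel '[0,-1.5,0,0,0,0,8.2, 0,-4,0,0,0,0,8.2, 0,-7,0,0,0,0,8.2, 0,-10,0,0,0,0,8.2, 0,-13,0,0,0,0,8.2, 0,-13,0,0,0,0,8.2, 0,-13,0,0,0,0,8.2]'; python3 - <<'E'
from chk import *
s=st();chk('11')
for z in(.2,.12): print(rel(cr(-.025,0,z),rot(-UP,-CY)))
E
```

```text
t: 9.3
tcp_pos: [0.6129, 0.1456, 0.139]
tool_rot: [0.609, -0.352, 0.687, -0.185]
force: [0.0, -0.5, 1.2]
finger_gap: 0.961
{'t': 9.3, 'q': [0.3209, 0.9001, 1.2229, -0.6368, 1.5243, 0.7868], 'tcp_pos': [0.6129, 0.1456, 0.139], 'tool_rot': [0.6089, -0.3519, 0.6865, -0.1847], 'force': [0.0289, -0.4638, 1.1541], 'ft_torque': [0.329, -0.065, -0.0102], 'finger_gap': 0.9613}
top 428 axis y,z at x=0, slopes [-0.0003  0.046  -0.0017 -0.012 ]
 disc/stop top z [0.077 0.077 0.077 0.078 0.078 0.078 0.078 0.078 0.079 0.079 0.079 0.081]  foot-ish x -0.06
scene 294 axis y,z at x=0, slopes [ 0.0009  0.047   0.0015 -0.0078]
 disc/stop top z [0.077 0.077 0.077 0.077 0.077 0.077 0.077 0.078 0.078 0.078 0.079 0.079]  foot-ish x -0.0587
([18.18, 9.29, 0.13], [-0.0065, 0.0004, 0.7872])
([12.51, 14.94, 0.09], [-0.0065, 0.0004, 0.7872])
```

View pics/scene_11.png

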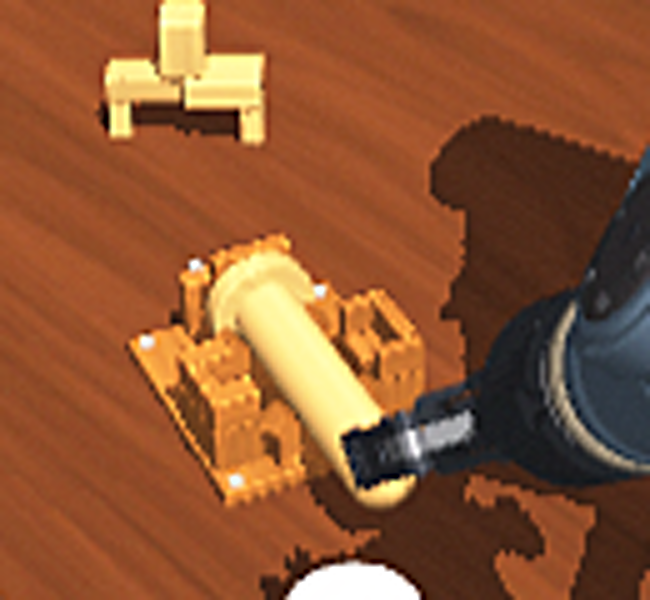

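```bash
python3 -m handwheel '[3,-1.5,0,0,0,0.08,8, 5.5,-1,0,0,0,0.18,5, 8,0.5,0,0,0,0.28,2, 10.5,2,0,0,0,0.38,0, 13,4,0,0,0,0.48,0, 15,6,0,0,0,0.58,0, 17,8,0,0,0,0.68,0, 18.2,9.3,0.1,0,0,0.785,0, 18.2,9.3,0.1,-0.006,0,0.787,0, 18.2,9.3,0.1,-0.006,0,0.787,0]' 40; python3 - <<'E'
from lay import *
s=st();
for z in(.1,.081): print(rel(cr(-.025,0,z),rot(-UP,-CY)))
snap('wrist','w12.png');s=st();print(rel(cr(-.025,0,.1),rot(-UP,-CY)))
E
```

```text
t: 10.23
tcp_pos: [0.5601, -0.0471, 0.1996]
tool_rot: [-0.427, 0.564, -0.563, 0.427]
force: [0.2, -0.7, 0.2]
finger_gap: -0.001
{'t': 10.2333, 'q': [-0.283, 0.5061, 1.6411, 0.0006, 0.9956, -0.0102], 'tcp_pos': [0.5601, -0.0471, 0.1996], 'tool_rot': [-0.4274, 0.5638, -0.563, 0.4272], 'force': [0.1874, -0.6577, 0.2489], 'ft_torque': [-0.0089, -0.0522, -0.0493], 'finger_gap': -0.001}
([-0.32, 9.96, 0.06], [0.0012, -0.0069, -0.0005])
([-0.32, 11.86, 0.06], [0.0012, -0.0069, -0.0005])
{'t': 10.2833, 'q': [-0.2794, 0.5064, 1.6406, 0.0005, 0.9956, -0.01], 'tcp_pos': [0.5605, -0.0452, 0.1996], 'tool_rot': [-0.4283, 0.563, -0.5623, 0.4282], 'force': [0.2179, 0.8715, -0.4276], 'ft_torque': [0.035, -0.0098, 0.0841], 'finger_gap': 0.0018}
([-0.12, 9.96, 0.07], [0.001, -0.0035, -0.0004])
```

View pics/w12.png

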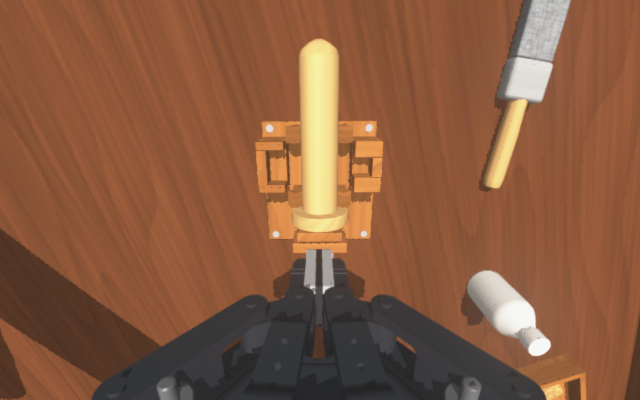

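```bash
cat > pins.py <<'E'
from h import *
def pins(s):
    f=s['frame'].astype(int);tot=[]
    base=[cr(x,y,.011) for x,y in((.0335,.053),(.0335,-.053),(-.0905,.053),(-.0905,-.053))]
    out=[]
    for b in base:
        u,v=proj(s,[b])[0];r=8;u0,v0=int(u)-r,int(v)-r
        w=f[v0:v0+2*r+1,u0:u0+2*r+1];ww=np.clip(w[...,2]-120,0,None)*((w.max(-1)-w.min(-1))<60)
        if ww.sum()==0: out.append(None);continue
        yy,xx=np.mgrid[v0:v0+2*r+1,u0:u0+2*r+1];uv=[(xx*ww).sum()/ww.sum(),(yy*ww).sum()/ww.sum()]
        out.append(ray_plane(s,[uv],.011)[0]);print(np.round([u,v],1),np.round(uv,1),out[-1].round(4))
    if all(o is not None for o in out):
        a=np.array(out);c=a.mean(0);d=(a[0]-a[2])+(a[1]-a[3]);y=np.arctan2(d[1],d[0]);print('origin',(c[:2]+.0285*np.array([np.cos(y),np.sin(y)])).round(4),np.degrees(y).round(2))
E
python3 - <<'E'
from pins import *
from lay import foot_now
s=snap('wrist');pins(s)
s=snap('wrist');pins(s);st();print(rel(cr(-.025,0,.1),rot(-UP,-CY)))
E
```

```text
[268.6 129.9] [269.5 129.6] [0.5266 0.0263 0.011 ]
[368.  129.6] [368.7 129.4] [ 0.6288 -0.0016  0.011 ]
[274.8 235.6] [275.4 235.1] [ 0.494  -0.0929  0.011 ]
[362.6 235.3] [363.1 234.9] [ 0.5959 -0.1209  0.011 ]
origin [ 0.5689 -0.0198] 74.64
[268.8 131.2] [269.7 131. ] [0.5267 0.0262 0.011 ]
[368.  131.1] [368.6 131.1] [ 0.6287 -0.0017  0.011 ]
[274.6 236.6] [275.3 236.1] [ 0.4941 -0.0929  0.011 ]
[362.3 236.5] [362.6 236.2] [ 0.5957 -0.1209  0.011 ]
origin [ 0.5688 -0.0199] 74.62
{'t': 10.3833, 'q': [-0.2748, 0.5064, 1.6396, 0.0007, 0.9956, -0.0105], 'tcp_pos': [0.5613, -0.0427, 0.1999], 'tool_rot': [-0.4295, 0.5617, -0.5615, 0.4298], 'force': [0.4395, -0.052, 0.5632], 'ft_torque': [0.0257, -0.0443, 0.0687], 'finger_gap': -0.001}
([0.14, 9.99, 0.05], [0.0, 0.0015, -0.0006])
```

```bash
sed -i 's/C0=np.array(\[.568,-.020,0\])/C0=np.array([.5684,-.0199,0])/; s/radians(74.75)/radians(74.68)/' h.py; python3 -m handwheel '[0.1,3,0,0,0,0,0, 0.1,6,0,0,0,0,0, 0.1,8.5,0,0,0,0,0, 0.1,10.2,0,0,0,0,0, 0.1,11.2,0,0,0,0,0, 0.1,11.2,0,0,0,0,0]'; python3 - <<'E'
from lay import *
s=st();print(rel(cr(-.025,0,.081),rot(-UP,-CY)))
E
```

```text
t: 10.88
tcp_pos: [0.5605, -0.0422, 0.0862]
tool_rot: [-0.431, 0.562, -0.56, 0.43]
force: [0.4, 0.0, 0.1]
finger_gap: 0.001
{'t': 10.8833, 'q': [-0.2743, 0.6807, 1.7156, 0.0012, 0.7485, -0.0131], 'tcp_pos': [0.5605, -0.0422, 0.0862], 'tool_rot': [-0.4308, 0.5621, -0.56, 0.43], 'force': [0.414, 0.0075, 0.1442], 'ft_torque': [0.0169, -0.0108, -0.0124], 'finger_gap': 0.0014}
([0.14, 0.52, 0.17], [0.0031, 0.0053, -0.0009])
```

```bash
python3 -m handwheel '[0,0.25,0.05,0,0,0,0, 0,0.45,0.1,0,0,0,0, 0,0.6,0.1,0,0,0,0, 0,0.6,0.1,0,0,0,0]'; python3 - <<'E'
from lay import *
s=st();
E
```

```text
t: 11.22
tcp_pos: [0.5636, -0.0448, 0.0836]
tool_rot: [0.428, -0.561, 0.563, -0.431]
force: [-0.5, -0.0, -0.5]
finger_gap: -0.002
{'t': 11.2167, 'q': [-0.2774, 0.6861, 1.7134, 0.0015, 0.7379, -0.0135], 'tcp_pos': [0.5636, -0.0448, 0.0836], 'tool_rot': [0.4284, -0.5607, 0.5626, -0.4307], 'force': [-0.4939, -0.0222, -0.5301], 'ft_torque': [-0.0127, 0.0185, 0.0077], 'finger_gap': -0.0015}
```

```bash
python3 -m handwheel '[0,0.1,0,0,0,0,0, 0,0.2,0,0,0,0,0, 0,0.25,0,0,0,0,0, 0,0.3,0,0,0,0,0, 0,0.3,0,0,0,0,0]'; python3 - <<'E'
from lay import *
s=st();
E
```

```text
t: 11.63
tcp_pos: [0.5632, -0.0451, 0.081]
tool_rot: [0.428, -0.561, 0.563, -0.43]
force: [-1.7, -1.0, 7.3]
finger_gap: -0.0
{'t': 11.6333, 'q': [-0.278, 0.6905, 1.7148, 0.0013, 0.7329, -0.0136], 'tcp_pos': [0.5632, -0.0451, 0.081], 'tool_rot': [0.4285, -0.561, 0.5625, -0.4304], 'force': [-1.6853, -0.9767, 7.3052], 'ft_torque': [-0.0957, 0.2492, -0.0088], 'finger_gap': -0.0004}
```

```bash
python3 -m handwheel '[0,0.05,0,0,0,0,0, 0,0.1,0,0,0,0,0, 0,0.1,0,0,0,0,0]'; python3 - <<'E'
from lay import *
s=st();
E
```

```text
t: 11.88
tcp_pos: [0.5632, -0.0451, 0.0808]
tool_rot: [0.429, -0.561, 0.563, -0.43]
force: [-2.8, 0.5, 13.4]
finger_gap: 0.001
{'t': 11.8833, 'q': [-0.278, 0.6906, 1.715, 0.0011, 0.7322, -0.0136], 'tcp_pos': [0.5632, -0.0451, 0.0808], 'tool_rot': [0.4285, -0.5608, 0.5626, -0.4305], 'force': [-2.7664, 0.452, 13.4356], 'ft_torque': [-0.0187, 0.5254, 0.0098], 'finger_gap': 0.0013}
```

```bash
python3 - <<'E'
from lay import *
ky=np.radians(47.5);KY=np.array([-np.sin(ky),np.cos(ky),0])
KX=np.array([np.cos(ky),np.sin(ky),0])
print(rel(manip.sense()['tcp_pos']+.17*UP,rot(-UP,-CY)))
print(rel(np.array([.4398,-.284,.25])-.03*KX,rot(-UP,-KY)))
E
```

```text
([-0.01, -17.0, 0.06], [-0.0037, 0.0022, -0.0007])
([28.95, -16.96, -6.96], [-0.0035, 0.4766, -0.0016])
```

```bash
python3 -m handwheel '[0,-2,0,0,0,0,0, 0,-5.5,0,0,0,0,0, 0,-9.5,0,0,0,0,0, 2,-13.5,0,0,0.05,0,2, 5.5,-16.5,-1,0,0.12,0,5, 9.5,-17,-2,0,0.2,0,8, 13.5,-17,-3,0,0.28,0,8.2, 17.5,-17,-4,0,0.36,0,8.2, 21.5,-17,-5,0,0.44,0,8.2, 25.5,-17,-6,0,0.477,0,8.2]'; python3 -m handwheel '[1.5,0,-0.6,0,0,0,8.2, 3,0,-1,0,0,0,8.2, 3,0,-1,0,0,0,8.2, 3,0,-1,0,0,0,8.2]';  python3 - <<'E'
from lay import *
from chk import chk
s=st();w=snap('wrist','w13.png')
ky=np.radians(47.5);KY=np.array([-np.sin(ky),np.cos(ky),0])
K=np.array([.4398,-.284,0]);KX=np.array([np.cos(ky),np.sin(ky),0])
for sx,sy in((1,1),(1,-1),(-1,-1),(-1,1)): print(proj(w,[K+KX*.014*sx+KY*.014*sy+UP*.088]).round(1))
chk('13')
E
```

```text
t: 12.72
tcp_pos: [0.4389, -0.2721, 0.2488]
tool_rot: [0.283, -0.647, 0.648, -0.285]
force: [0.2, 0.0, 0.5]
finger_gap: 0.953
t: 13.05
tcp_pos: [0.4121, -0.2865, 0.2484]
tool_rot: [0.283, -0.647, 0.648, -0.285]
force: [1.0, -0.7, 0.4]
finger_gap: 0.957
{'t': 13.05, 'q': [-0.832, 0.3618, 1.7375, 0.003, 1.0409, -0.0889], 'tcp_pos': [0.4121, -0.2865, 0.2484], 'tool_rot': [0.2828, -0.6475, 0.6478, -0.2849], 'force': [0.9661, -0.6663, 0.3618], 'ft_torque': [-0.0004, 0.0645, -0.0065], 'finger_gap': 0.9569}
[[322.  158.6]]
[[350.  158.5]]
[[349.1 185.5]]
[[322.  185.6]]
top 423 axis y,z at x=0, slopes [0.0001 0.0457 0.0117 0.008 ]
 disc/stop top z [0.077 0.077 0.077 0.077 0.078 0.078 0.078 0.078 0.078 0.079 0.079 0.082]  foot-ish x -0.0597
scene 297 axis y,z at x=0, slopes [ 0.0013  0.0468 -0.0014  0.0005]
 disc/stop top z [0.076 0.076 0.077 0.077 0.077 0.077 0.078 0.078 0.078 0.078 0.078 0.08 ]  foot-ish x -0.0594
```

View pics/w13.png

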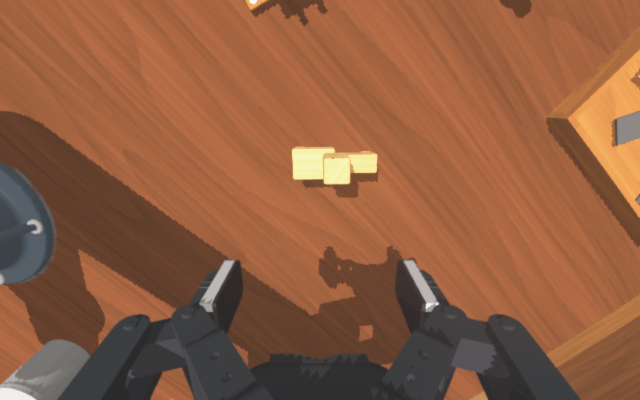

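View pics/scene_13.png

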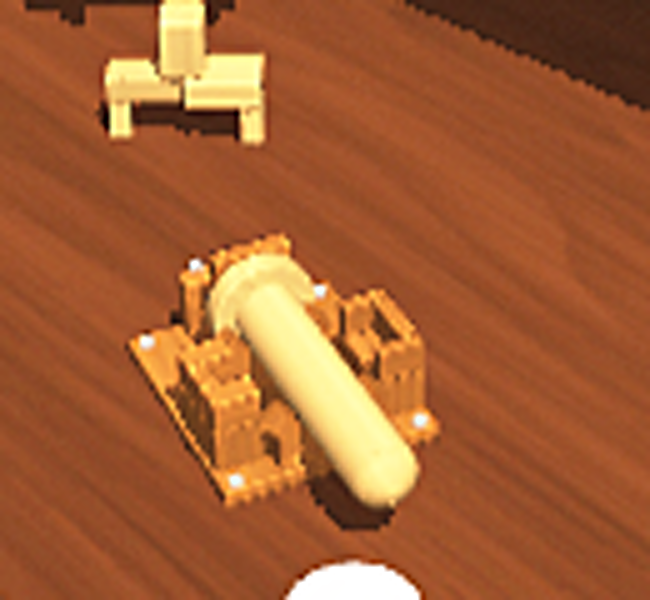

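```bash
cat > kp.py <<'E'
from h import *
def kcrop(s,name,roi):
    f=s['frame'];cv2.imwrite('pics/'+name,cv2.resize(f[roi[0]:roi[1],roi[2]:roi[3],::-1],None,fx=6,fy=6,interpolation=cv2.INTER_CUBIC))
if __name__=='__main__':
    s=snap('wrist');kcrop(s,'w13c.png',(135,205,280,390))
    c=cloud(s);m=np.isfinite(c).all(-1)&(c[...,2]>.075)&(c[...,2]<.1);m[:120]=0;m[220:]=0;m[:,:280]=0;m[:,400:]=0
    ys,xs=np.where(m);print(len(xs),xs.min(),xs.max(),ys.min(),ys.max(),c[m].mean(0).round(4))
    r=cv2.minAreaRect(np.c_[xs,ys].astype(np.float32));print(r)
    cor=cv2.boxPoints(r);print(ray_plane(s,cor,.088).round(4),ray_plane(s,[r[0]],.088).round(4))
    m2=np.isfinite(c).all(-1)&(c[...,2]>.035)&(c[...,2]<.06);m2[:120]=0;m2[220:]=0;m2[:,:280]=0;m2[:,400:]=0
    ys,xs=np.where(m2);w=c[m2];print('bar',len(w))
    st()
E
python3 kp.py
```

```text
744 323 350 157 185 [ 0.4416 -0.2829  0.0865]
((336.5, 171.0), (28.0, 27.0), 90.0)
[[ 0.4418 -0.2628  0.088 ]
 [ 0.4617 -0.281   0.088 ]
 [ 0.4429 -0.3031  0.088 ]
 [ 0.4224 -0.2842  0.088 ]] [[ 0.4424 -0.2826  0.088 ]]
bar 1622
{'t': 13.25, 'q': [-0.8287, 0.3623, 1.7366, 0.0028, 1.0409, -0.0892], 'tcp_pos': [0.4133, -0.2855, 0.2484], 'tool_rot': [0.2841, -0.6468, 0.6474, -0.2861], 'force': [0.187, -0.4566, -0.439], 'ft_torque': [0.0248, 0.0495, -0.0474], 'finger_gap': 0.9637}
```

View pics/w13c.png

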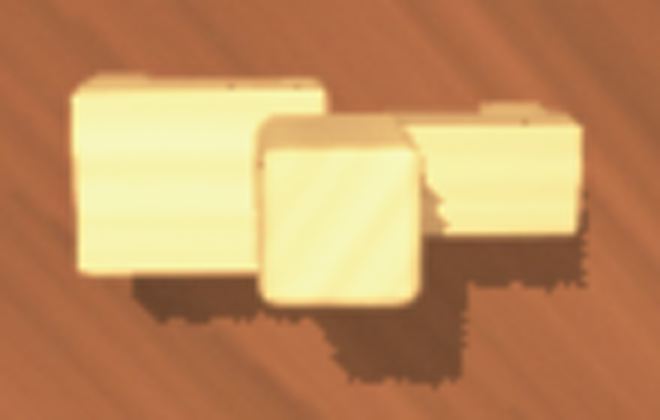

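```bash
python3 - <<'E'
from h import *
ky=np.radians(47.5);KY=np.array([-np.sin(ky),np.cos(ky),0]);st()
for z in(.15,.072): print(rel([.4407,-.2839,z],rot(-UP,-KY)))
E
```

```text
{'t': 13.25, 'q': [-0.8287, 0.3623, 1.7366, 0.0028, 1.0409, -0.0892], 'tcp_pos': [0.4133, -0.2855, 0.2484], 'tool_rot': [0.2841, -0.6468, 0.6474, -0.2861], 'force': [0.187, -0.4566, -0.439], 'ft_torque': [0.0248, 0.0495, -0.0474], 'finger_gap': 0.9637}
([-1.94, 9.85, 1.9], [-0.002, 0.0009, -0.0023])
([-1.92, 17.65, 1.88], [-0.002, 0.0009, -0.0023])
```

```bash
python3 -m handwheel '[-1,0.5,1,0,0,0,8.2, -1.9,2.5,1.9,0,0,0,8.2, -1.9,5.5,1.9,0,0,0,8.2, -1.9,8,1.9,0,0,0,8.2, -1.9,9.8,1.9,-0.002,0,-0.002,8.2, -1.9,9.8,1.9,-0.002,0,-0.002,8.2, -1.9,9.8,1.9,-0.002,0,-0.002,8.2]'; python3 - <<'E'
from h import *
from kp import kcrop
ky=np.radians(47.5);KY=np.array([-np.sin(ky),np.cos(ky),0])
snap('wrist','w14.png');s=snap('wrist');kcrop(s,'w14c.png',(200,280,250,390));st();print(rel([.4407,-.2839,.072],rot(-UP,-KY)))
E
```

```text
t: 13.83
tcp_pos: [0.4404, -0.2841, 0.1494]
tool_rot: [-0.285, 0.648, -0.646, 0.285]
force: [-0.0, -0.4, 0.3]
finger_gap: 0.96
{'t': 13.9333, 'q': [-0.7872, 0.5369, 1.7747, 0.0002, 0.8281, -0.0459], 'tcp_pos': [0.441, -0.2852, 0.1512], 'tool_rot': [0.2846, -0.6466, 0.6478, -0.2852], 'force': [-0.764, -0.1307, 1.0089], 'ft_torque': [0.004, 0.0164, -0.0342], 'finger_gap': 0.9609}
([-0.08, 7.92, -0.12], [-0.0018, 0.0003, -0.0001])
```

View pics/w14.png

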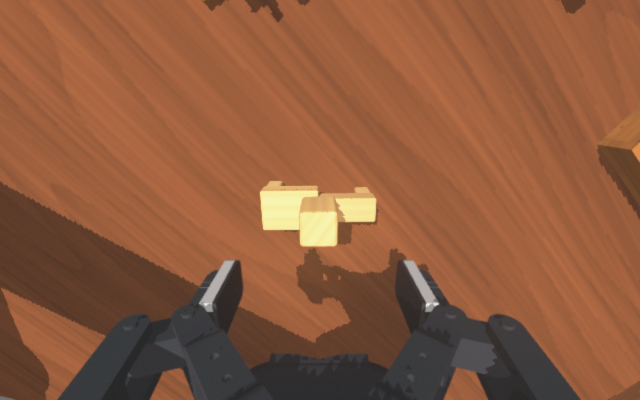

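```bash
python3 - <<'E'
from h import *
s=snap('wrist');f=s['frame'];cv2.imwrite('pics/w14c.png',cv2.resize(f[170:260,250:390,::-1],None,fx=5,fy=5,interpolation=cv2.INTER_CUBIC))
print(ray_plane(s,[[319,228]],.088).round(4))
E
```

```text
[[ 0.443 -0.285  0.088]]
```

View pics/w14c.png

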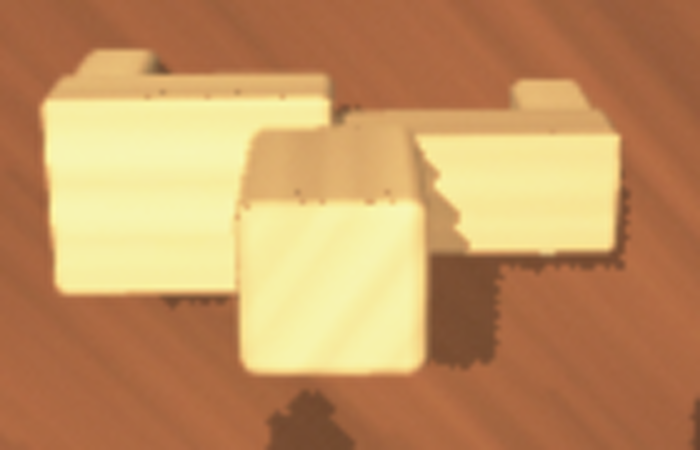

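```bash
python3 -m handwheel '[-0.1,2.5,-0.1,0,0,0,8.2, -0.13,5,-0.15,0,0,0,8.2, -0.13,6.8,-0.15,0,0,0,8.2, -0.13,7.8,-0.15,0,0,0,8.2, -0.13,7.9,-0.15,0,0,0,8.2, -0.13,7.9,-0.15,0,0,0,8.2]' ; python3 - <<'E'
from h import *
ky=np.radians(47.5);KY=np.array([-np.sin(ky),np.cos(ky),0])
st();print(rel([.4411,-.2836,.072],rot(-UP,-KY)))
E
```

```text
t: 14.48
tcp_pos: [0.4399, -0.2833, 0.072]
tool_rot: [0.284, -0.647, 0.648, -0.285]
force: [0.1, 0.3, -0.4]
finger_gap: 0.962
{'t': 14.4833, 'q': [-0.786, 0.6745, 1.8231, 0.0001, 0.6433, -0.0437], 'tcp_pos': [0.4399, -0.2833, 0.072], 'tool_rot': [0.2845, -0.6471, 0.6475, -0.2847], 'force': [0.063, 0.2948, -0.3638], 'ft_torque': [-0.0375, 0.0165, -0.0086], 'finger_gap': 0.9618}
([-0.06, -0.0, 0.1], [-0.0007, -0.0006, -0.0])
```

```bash
python3 -m handwheel '[-0.05,0,0.1,0,0,0,6.5, -0.05,0,0.1,0,0,0,4.5, -0.05,0,0.1,0,0,0,3.5, -0.05,0,0.1,0,0,0,2.8, -0.05,0,0.1,0,0,0,2, -0.05,0,0.1,0,0,0,2, -0.05,0,0.1,0,0,0,2]' 60; python3 - <<'E'
from h import *
s=st();import json;json.dump({'p':list(map(float,s['tcp_pos'])),'q':list(map(float,s['tool_rot']))},open('gk.json','w'));snap('wrist','w15.png')
print(R.from_quat(s['tool_rot']).as_matrix().round(4))
E
```

```text
t: 15.07
tcp_pos: [0.4408, -0.2835, 0.0722]
tool_rot: [0.284, -0.647, 0.648, -0.285]
force: [-0.1, 1.0, 6.2]
finger_gap: 0.318
{'t': 15.0667, 'q': [-0.7849, 0.6746, 1.821, 0.0002, 0.6449, -0.0427], 'tcp_pos': [0.4408, -0.2835, 0.0722], 'tool_rot': [0.2845, -0.647, 0.6476, -0.2848], 'force': [-0.1095, 1.0122, 6.2113], 'ft_torque': [0.0376, 0.0059, -0.0147], 'finger_gap': 0.3181}
[[-6.760e-01  8.000e-04  7.369e-01]
 [-7.369e-01 -6.000e-04 -6.760e-01]
 [-1.000e-04 -1.000e+00  1.000e-03]]
```

View pics/w15.png

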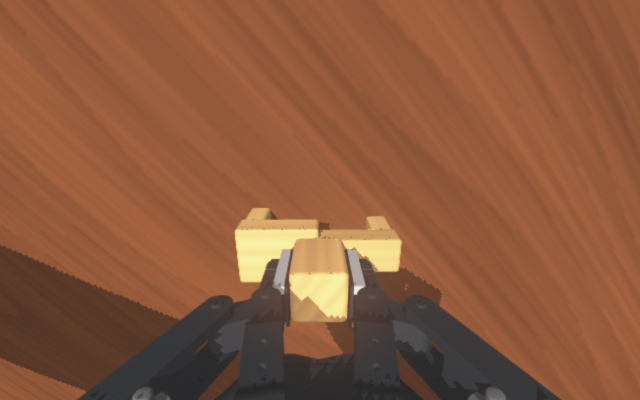

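```bash
python3 - <<'E'
from h import *
s=snap('wrist');f=s['frame'];cv2.imwrite('pics/w15c.png',cv2.resize(f[195:335,220:420,::-1],None,fx=4,fy=4,interpolation=cv2.INTER_CUBIC))
p=ray_plane(s,[[292,273],[347,273],[292,320],[347,320],[320,296.5]],.088);print(p.round(4))
M=R.from_quat(manip.sense()['tool_rot']).as_matrix();t=np.array(manip.sense()['tcp_pos'])
print(((p-t)@M*1e3).round(1))
E
```

```text
[[ 0.4428 -0.2652  0.088 ]
 [ 0.4607 -0.2816  0.088 ]
 [ 0.4247 -0.2836  0.088 ]
 [ 0.4438 -0.3012  0.088 ]
 [ 0.4435 -0.2827  0.088 ]]
[[-14.8 -15.8 -10.9]
 [-14.8 -15.8  13.4]
 [ 11.  -15.8 -11.8]
 [ 11.  -15.8  14.3]
 [ -2.4 -15.8   1.5]]
```

View pics/w15c.png

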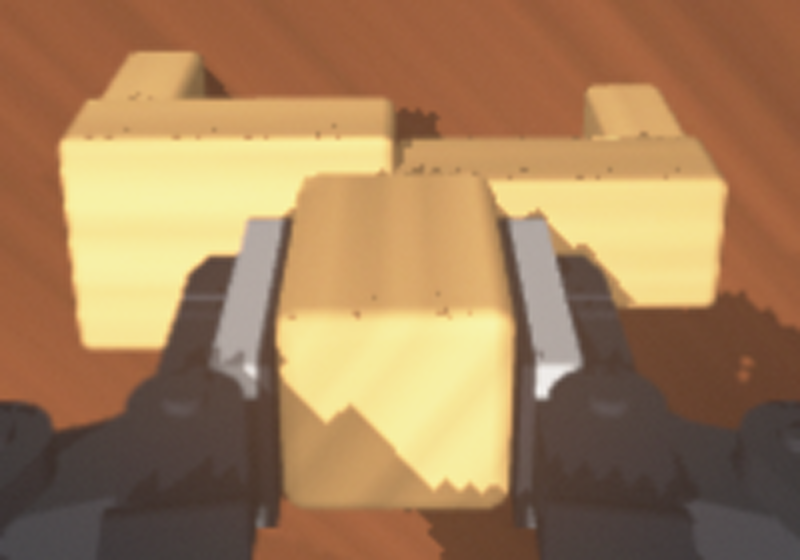

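```bash
cat > kl.py <<'E'
from h import *
C0=np.array([.568,-.020,0]);yaw=np.radians(74.7);CX=np.array([np.cos(yaw),np.sin(yaw),0]);CY=np.array([-np.sin(yaw),np.cos(yaw),0])
OFF=.0005   # keeper ahead of tcp along keeper x
def tgt(z,dx=0,dy=0): return C0+CX*(dx-OFF)+CY*dy+UP*(z+.0722), rot(-UP,-CY)
def where():
    s=manip.sense();d=np.array(s['tcp_pos'])-C0;M=R.from_quat(s['tool_rot']).as_matrix();a=np.degrees(np.arctan2(-M[0,0]*-1*0-M[1,0],-M[0,0]))
    print('keeper cradle mm',np.round([d@CX*1e3+OFF*1e3,d@CY*1e3,(d[2]-.0722)*1e3],1),'yaw',round(a,2),'tilt',np.round(M[:2,1],4),'F',[round(float(np.dot(s['force'],v)),1) for v in(CX,CY,UP)],'t',round(s['t'],2),'gap',round(s['finger_gap'],3))
E
python3 - <<'E'
from kl import *
where()
for z in(.158,.075): print(rel(*tgt(z)))
E
```

```text
keeper cradle mm [-287.2   53.1    0. ] yaw 47.47 tilt [ 0.0008 -0.0007] F [0.5, 0.3, 5.8] t 15.17 gap 0.313
([-27.97, -15.81, -8.4], [-0.001, -0.4753, 0.0002])
([-27.97, -7.51, -8.41], [-0.001, -0.4753, 0.0002])
```

```bash
python3 -m handwheel '[0,-1.5,0,0,0,0,2, 0,-4.5,0,0,0,0,2, 0,-8,0,0,0,0,2, 0,-12,0,0,0,0,2, -2,-15,-0.5,0,-0.05,0,2, -5,-15.8,-1.5,0,-0.11,0,2, -8.5,-15.8,-2.5,0,-0.18,0,2, -12,-15.8,-3.6,0,-0.25,0,2, -15.5,-15.8,-4.6,0,-0.32,0,2, -19,-15.8,-5.7,0,-0.38,0,2]'; python3 -m handwheel '[-3,0,-1,0,-0.04,0,2, -6,0,-1.8,0,-0.08,0,2, -8.5,0,-2.6,0,-0.095,0,2, -9,0,-2.7,-0.001,-0.095,0,2, -9,0,-2.7,-0.001,-0.095,0,2, -9,0,-2.7,-0.001,-0.095,0,2]'; python3 - <<'E'
from kl import *
snap('wrist','w16.png');snap('scene','s16.png');where()
for z in(.158,.075): print(rel(*tgt(z)))
E
```

```text
t: 16.0
tcp_pos: [0.5271, -0.1031, 0.2293]
tool_rot: [-0.403, 0.582, -0.581, 0.402]
force: [-0.3, -0.2, -0.9]
finger_gap: 0.319
t: 16.5
tcp_pos: [0.5335, -0.0112, 0.2292]
tool_rot: [-0.43, 0.562, -0.562, 0.429]
force: [0.3, -0.5, -0.9]
finger_gap: 0.322
keeper cradle mm [ -1.1  35.2 157.2] yaw 74.61 tilt [-0.0013  0.0001] F [-0.6, -0.1, -1.5] t 16.6 gap 0.321
([-0.11, -0.09, 3.52], [0.0012, -0.0016, 0.0003])
([-0.11, 8.21, 3.53], [0.0012, -0.0016, 0.0003])
```

View pics/w16.png

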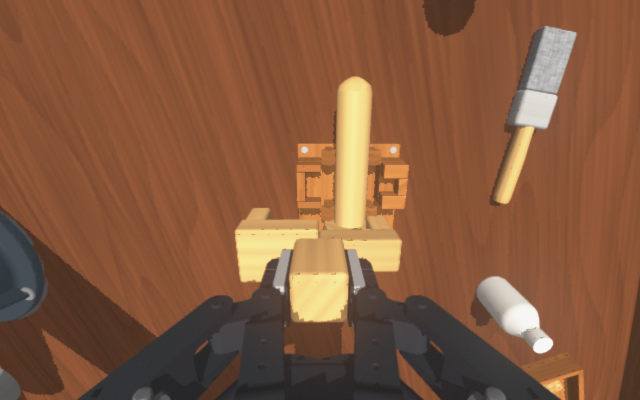

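View pics/s16.png

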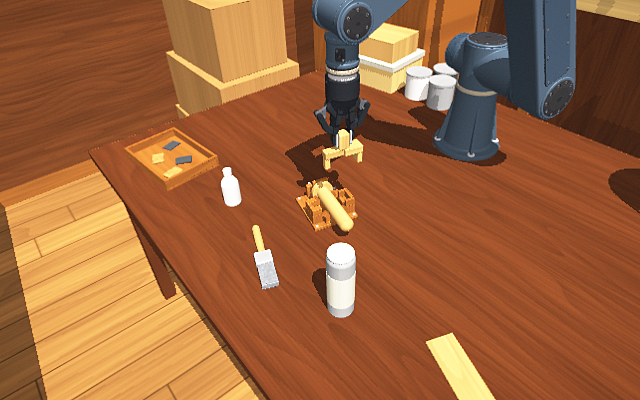

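```bash
python3 -m handwheel '[0,0,1.2,0,0,0,2, -0.1,0,2.6,0,0,0,2, -0.1,1.5,3.5,0,0,0,2, -0.1,4,3.5,0,0,0,2, -0.1,6.5,3.5,0.001,-0.001,0,2, -0.1,8,3.5,0.001,-0.001,0,2, -0.1,8.2,3.5,0.001,-0.001,0,2, -0.1,8.2,3.5,0.001,-0.001,0,2, -0.1,8.2,3.5,0.001,-0.001,0,2]'; python3 - <<'E'
from kl import *
s=snap('wrist','w17.png');f=s['frame'];where()
for z in(.075,.054): print(rel(*tgt(z)))
cv2.imwrite('pics/w17c.png',cv2.resize(f[170:330,210:430,::-1],None,fx=3.6,fy=3.6,interpolation=cv2.INTER_CUBIC))
for n,roi in(('top',(170,260,250,390)),('scene',(130,250,270,400))):
    s=snap(n);cv2.imwrite('pics/%s17.png'%n,cv2.resize(s['frame'][roi[0]:roi[1],roi[2]:roi[3],::-1],None,fx=5,fy=5,interpolation=2))
where()
E
```

```text
t: 17.35
tcp_pos: [0.5683, -0.0203, 0.1481]
tool_rot: [0.428, -0.562, 0.563, -0.429]
force: [0.0, 0.0, -1.3]
finger_gap: 0.321
keeper cradle mm [ 0.5 -0.6 76.4] yaw 74.68 tilt [ 0.0024 -0.0004] F [-0.5, 0.1, -1.7] t 17.4 gap 0.321
([0.05, 0.14, -0.06], [-0.0024, -0.0003, -0.0002])
([0.05, 2.24, -0.07], [-0.0024, -0.0003, -0.0002])
keeper cradle mm [ 0.9 -0.5 76.6] yaw 74.72 tilt [ 0.0027 -0.0004] F [-0.2, -0.6, -2.5] t 17.5 gap 0.319
```

View pics/w17c.png

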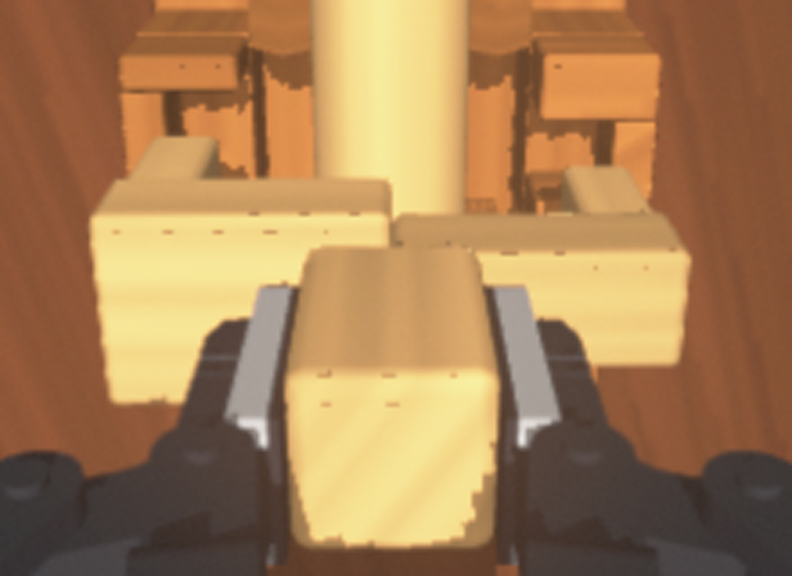

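View pics/scene17.png

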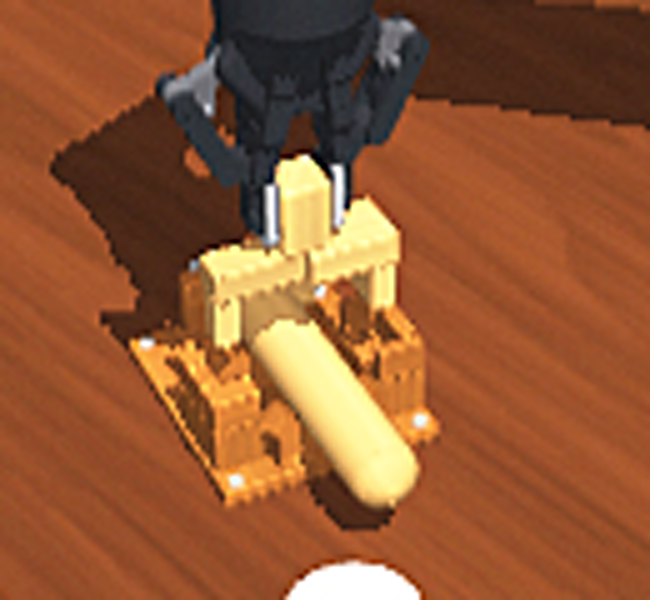

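View pics/top17.png

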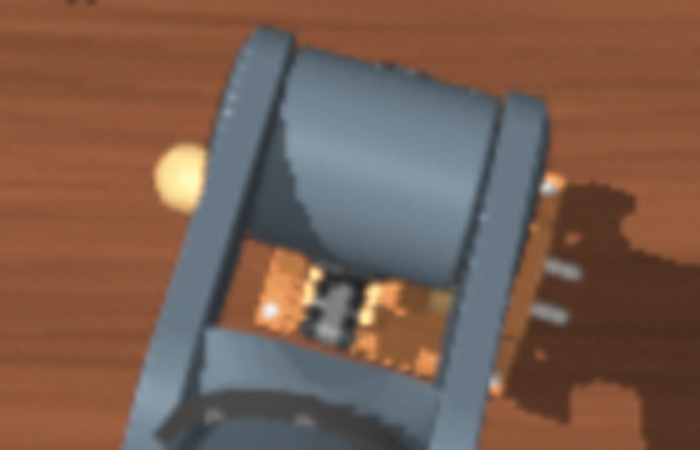

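```bash
cat > ov.py <<'E'
from kl import *
def rect(x0,x1,y0,y1,z): return [[x0,y0,z],[x1,y0,z],[x1,y1,z],[x0,y1,z]]
def overlay(name,roi,fx,c0=None,ko=(0,0)):
    s=snap('wrist');z=manip.sense();sc=fx
    im=cv2.resize(s['frame'][roi[0]:roi[1],roi[2]:roi[3],::-1],None,fx=fx,fy=fx,interpolation=cv2.INTER_CUBIC)
    o=C0 if c0 is None else c0
    def dr(W,col):
        uv=proj(s,W);uv=(uv+.5-[roi[2],roi[0]])*fx;cv2.polylines(im,[np.round(uv).astype(np.int32)],True,col,1,cv2.LINE_AA)
    for r in(rect(16.5,25,33.5,60,56),rect(9.5,25,-60,-33.5,56),rect(-25,-16.5,33.5,60,56),rect(-25,-9.5,-60,-33.5,56),rect(-98,41,-62,62,10),rect(-16.5,16.5,33.5,50.5,36)):
        r=np.array(r)/1e3;dr(o+r[:,:1]*CX+r[:,1:2]*CY+r[:,2:]*UP,(255,0,0))
    M=R.from_quat(z['tool_rot']).as_matrix();t=np.array(z['tcp_pos'])
    kx,ky,kz=-M[:,0],-M[:,2],-M[:,1];k0=t-.0722*kz+kx*(OFF+ko[0])+ky*ko[1]
    for r in(rect(-18,18,0,49,48),rect(-11,11,-49,0,48),rect(-14,14,-14,14,88),rect(-15,15,35,49,0),rect(-8,8,-49,-35,0)):
        r=np.array(r)/1e3;dr(k0+r[:,:1]*kx+r[:,1:2]*ky+r[:,2:]*kz,(0,0,255))
    cv2.imwrite('pics/'+name,im)
E
python3 - <<'E'
from ov import *
overlay('ov1.png',(120,330,210,430),2.85 and 2.8);where()
E
```

```text
keeper cradle mm [ 1.  -0.3 76.6] yaw 74.73 tilt [ 0.0025 -0.0004] F [0.1, 0.5, -0.9] t 17.55 gap 0.326
```

View pics/ov1.png

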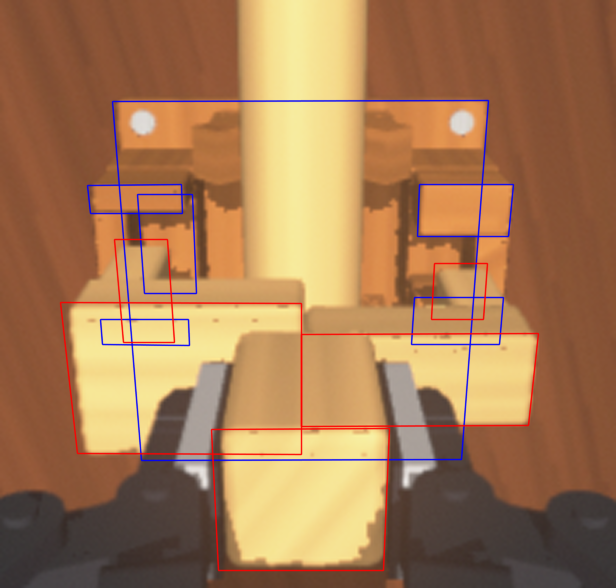

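```bash
python3 -m handwheel '[0.05,0.4,-0.03,-0.001,0,0,2, 0.1,0.9,-0.03,-0.0025,0,0,2, 0.1,1.4,-0.03,-0.0025,0,0,2, 0.1,1.75,-0.03,-0.0025,0,0,2, 0.1,1.75,-0.03,-0.0025,0,0,2, 0.1,1.75,-0.03,-0.0025,0,0,2]'; python3 - <<'E'
from ov import *
where();overlay('ov2.png',(120,330,210,430),2.8);where();print(rel(*tgt(.054)),rel(*tgt(.036)))
E
```

```text
t: 18.05
tcp_pos: [0.5667, -0.02, 0.1294]
tool_rot: [-0.43, 0.563, -0.561, 0.428]
force: [0.4, 0.6, -2.0]
finger_gap: 0.32
keeper cradle mm [ 0.2  1.2 57.2] yaw 74.75 tilt [-0.0037  0.0012] F [0.7, -0.2, -2.0] t 18.05 gap 0.32
keeper cradle mm [ 0.2  1.  57.4] yaw 74.74 tilt [-0.0032  0.0011] F [-0.6, -0.2, -0.8] t 18.1 gap 0.317
([0.02, 0.34, 0.11], [0.0034, 0.0008, -0.0002]) ([0.02, 2.14, 0.11], [0.0034, 0.0008, -0.0002])
```

View pics/ov2.png

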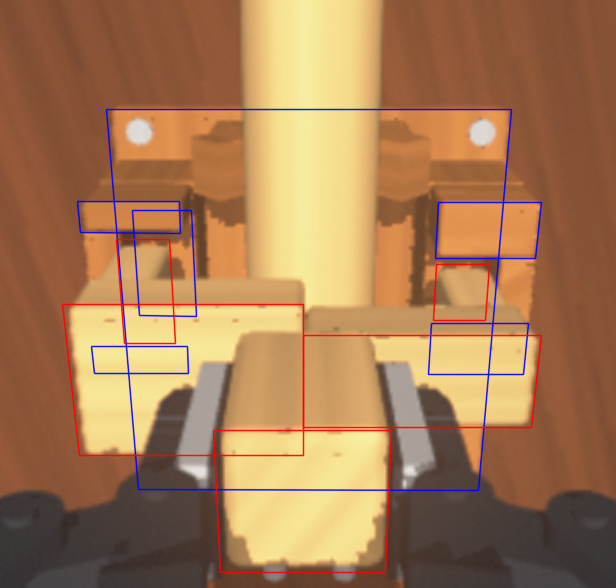

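```bash
python3 -m handwheel '[0,0.1,0.05,0.001,0,0,2, 0,0.3,0.08,0.002,0,0,2, 0,0.5,0.08,0.003,0,0,2, 0,0.6,0.08,0.003,0,0,2, 0,0.6,0.08,0.003,0,0,2, 0,0.6,0.08,0.003,0,0,2]'; python3 - <<'E'
from ov import *
where();print(rel(*tgt(.036)))
E
```

```text
t: 18.6
tcp_pos: [0.5677, -0.0203, 0.1238]
tool_rot: [-0.429, 0.562, -0.562, 0.429]
force: [-0.1, -0.1, -0.1]
finger_gap: 0.318
keeper cradle mm [ 0.1  0.2 51.6] yaw 74.74 tilt [0.0001 0.0002] F [-0.2, 0.1, -0.1] t 18.6 gap 0.318
([0.01, 1.56, 0.02], [-0.0, 0.0007, -0.0002])
```

```bash
python3 -m handwheel '[0,0.3,0,0,0,0,2, 0,0.6,0,0,0,0,2, 0,0.9,0,0,0,0,2, 0,1.15,0,0,0,0,2, 0,1.35,0,0,0,0,2, 0,1.35,0,0,0,0,2]'; python3 - <<'E'
from ov import *
where();print(rel(*tgt(.036)))
E
```

```text
t: 19.1
tcp_pos: [0.5674, -0.0202, 0.1098]
tool_rot: [-0.429, 0.562, -0.562, 0.429]
force: [-0.2, 1.1, -2.0]
finger_gap: 0.318
keeper cradle mm [ 0.1  0.5 37.6] yaw 74.74 tilt [-0.0009  0.0005] F [1.0, 0.5, -2.0] t 19.1 gap 0.318
([0.01, 0.16, 0.05], [0.001, 0.0007, -0.0002])
```

```bash
python3 -m handwheel '[0,0.08,0,0,0,0,2, 0,0.16,0,0,0,0,2, 0,0.2,0,0,0,0,2, 0,0.2,0,0,0,0,2]'; python3 - <<'E'
from ov import *
where();print(rel(*tgt(.036)))
E
```

```text
t: 19.43
tcp_pos: [0.5678, -0.0203, 0.1084]
tool_rot: [0.429, -0.562, 0.562, -0.429]
force: [-0.6, -0.3, -2.0]
finger_gap: 0.32
keeper cradle mm [ 0.1  0.2 36.2] yaw 74.74 tilt [0.0002 0.0002] F [-0.5, 0.5, -2.0] t 19.43 gap 0.32
([0.01, 0.02, 0.02], [-0.0002, 0.0007, -0.0002])
```

```bash
python3 -m handwheel '[0,0.06,0,0,0,0,2, 0,0.1,0,0,0,0,2, 0,0.1,0,0,0,0,2]'; python3 - <<'E'
from ov import *
where()
E
```

```text
t: 19.68
tcp_pos: [0.5678, -0.0203, 0.1082]
tool_rot: [0.429, -0.562, 0.562, -0.429]
force: [-1.9, 0.4, 4.7]
finger_gap: 0.312
keeper cradle mm [ 0.2  0.1 36. ] yaw 74.75 tilt [0.0007 0.    ] F [-0.1, 2.0, 4.7] t 19.68 gap 0.312
```

```bash
python3 -m handwheel '[0,0,0,0,0,0,2.6, 0,0,0,0,0,0,3.3, 0,0,0,0,0,0,4.5, 0,0,0,0,0,0,6, 0,0,0,0,0,0,6, 0,-2,0,0,0,0,6, 0,-5,0,0,0,0,6, 0,-8.5,0,0,0,0,6, 0,-12,0,0,0,0,6, 0,-15,0,0,0,0,6]'; python3 -m handwheel '[3.5,-1,-3,0,0,0,6, 7,-2,-6,0,0,0,6, 10,-2,-9,0,0,0,6, 13,-2,-12,0,0,0,6, 15,-2,-15,0,0,0,6, 15,-2,-17,0,0,0,6, 15,-2,-17,0,0,0,6]'; python3 - <<'E'
from chk import *
s=st()
chk('20',-.03,-.02)
import pickle
sc=snap('scene','s20.png');t=snap('top','t20.png')
from fit import KB,fitb
for n,q in(('top',t),('scene',sc)):
    c=cloud(q).reshape(-1,3);c=c[np.isfinite(c).all(1)]
    L=c-C0;k=c[(np.hypot(L[:,0],L[:,1])<.06)&(c[:,2]>.068)&(c[:,2]<.14)]
    for z in(.036,.056):
        print(n,z,fitb(k-[0,0,z],[.568,-.02,1.3],KB,0),len(k))
    print(' knob top',np.percentile(k[k[:,2]>.115][:,2],[50,95]).round(4) if (k[:,2]>.115).any() else k[:,2].max())
E
```

```text
t: 20.52
tcp_pos: [0.568, -0.0204, 0.2594]
tool_rot: [0.429, -0.562, 0.562, -0.43]
force: [0.2, -0.3, -0.1]
finger_gap: 0.703
t: 21.1
tcp_pos: [0.3587, -0.1187, 0.2766]
tool_rot: [-0.429, 0.565, -0.561, 0.427]
force: [0.2, -0.0, -0.4]
finger_gap: 0.705
{'t': 21.1, 'q': [-0.6175, 0.1467, 1.9652, -0.0004, 1.036, -0.3476], 'tcp_pos': [0.3587, -0.1187, 0.2766], 'tool_rot': [-0.429, 0.5647, -0.5606, 0.4275], 'force': [0.2345, -0.0434, -0.4028], 'ft_torque': [-0.0376, 0.076, 0.0398], 'finger_gap': 0.7048}
top 49 axis y,z at x=0, slopes [-0.0033  0.0524 -0.1067  0.2782]
 disc/stop top z [0.076 0.076 0.076 0.076 0.077 0.077 0.078 0.078 0.078 0.08  0.08  0.08 ]  foot-ish x -0.0596
scene 0 axis y,z at x=0, slopes [0.    0.046 0.    0.   ]
 disc/stop top z [0.075 0.076 0.076 0.076 0.077 0.077 0.077 0.077 0.078 0.078 0.078 0.079]  foot-ish x -0.0577
top bench -0.0003 0.0033
scene bench 0.0006 0.002
top finial [0.4211 0.32  ] 167 0.00042521731300696435
 foot pts [0.383 0.275] [0.449 0.344] [0.416  0.3093]
scene finial [0.4191 0.3193] 685 0.0008314789651982361
 foot pts [0.394 0.291] [0.45 0.35] [0.4222 0.3202]
top 0.036 (array([ 0.56869832, -0.02759868,  1.36613117]), np.float64(0.006669699185201429)) 555
top 0.056 (array([ 0.56962221, -0.02825789,  1.36384231]), np.float64(0.008203150946080113)) 555
 knob top [0.1238 0.1277]
scene 0.036 (array([ 0.56698492, -0.0229352 ,  1.32426228]), np.float64(0.0032532113616714313)) 640
scene 0.056 (array([ 0.56724565, -0.02231388,  1.33058868]), np.float64(0.005721528350345032)) 640
 knob top [0.1239 0.1264]
```

View pics/scene_20.png

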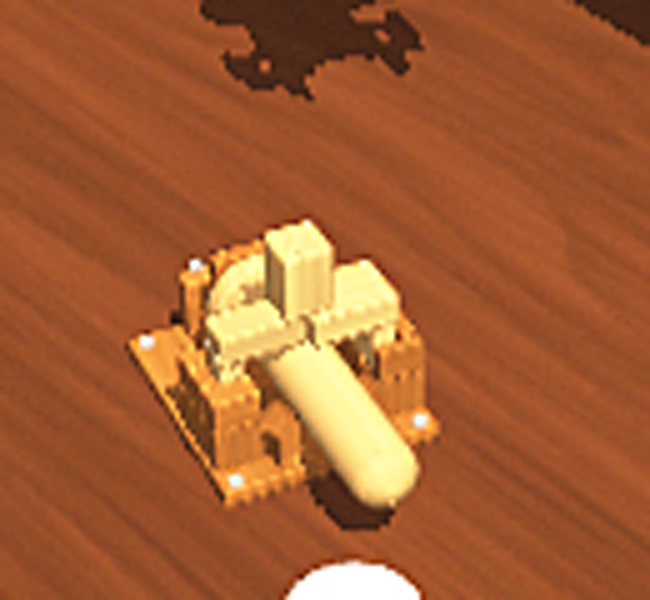

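View pics/top_20.png

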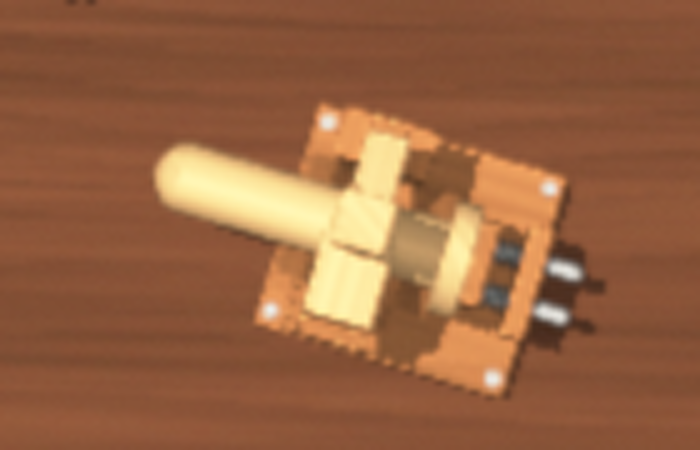

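View pics/t20.png

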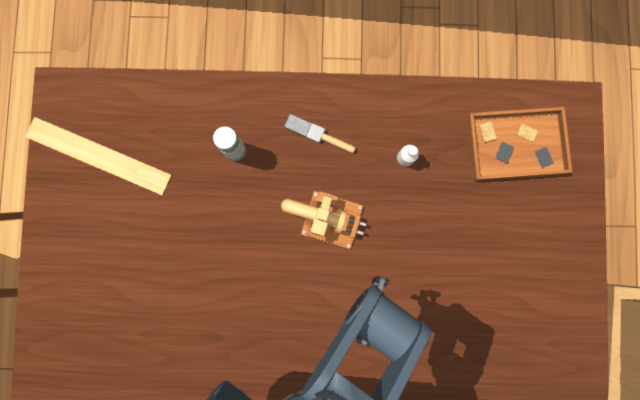

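```bash
python3 - <<'E'
from h import *
s=st();print(manip.sign_off())
E
```

```text
{'t': 21.3, 'q': [-0.6122, 0.1523, 1.9539, 0.0006, 1.0332, -0.3464], 'tcp_pos': [0.3654, -0.1208, 0.2777], 'tool_rot': [0.4288, -0.5612, 0.5626, -0.4297], 'force': [0.4777, 0.2349, 0.2754], 'ft_torque': [-0.0384, 0.0103, -0.029], 'finger_gap': 0.7032}
the job is handed in; nothing more can be done
None
```

The finial is laid on its side in the cradle and the keeper is set across it the right way round. I handed the job in at 21.3 s with the arm clear of everything.

**Finial:** I gripped it near the head with the hand at 45 degrees, tipped it level and pushed the stop back with about 5 N. I then lowered it into the slot, let go, and pressed the shaft down with up to 13 N. It did not move under the press. The fingertips met the shaft top at 64 mm, as they should when it is seated. The camera put the axis at about 46–47 mm and level to within the noise of the measurement.

**Keeper:** The wide lug went into the wide notch with no noticeable resistance and met the floor at 36.0 mm by the arm's reading, pressing with about 5 N. After I let go, the knob top measured about 124 mm, which is the seated height.

**Bystanders:** In the last top picture the can, glue bottle and brush are where they were at the start.

**Checks that disagreed:**
- The disc and stop tops read 76–80 mm against the expected 76 mm, which I put down to depth noise of a few millimetres.
- The arm's own estimate of the foot was about 2 mm farther towards the stop than where the finial should lie. The pictures, the slot and the press all agree with the finial being seated.
- The last camera checks after the keeper was on were of little use. The full keeper fit was disturbed by nearby finial points, and the shaft fit had too few points, so I relied on the knob height and the pictures.

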